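# Rock out the cake pillars and rack them

### The job

Rock the heavy tub forward on its front foot bar, without lifting it out of its groove or reaching in for the pillars, until every cake pillar has rolled out of it, then rock it back to stand upright in its groove. Then lay the pillars that were in it into the numbered rack, each lying fully down in its own pocket and strictly in this order: red in pocket 1 (one dot), yellow in 2, green in 3, blue in 4; a colour that is not there is passed over and its pocket stays empty. Leave the tape roll, the brush and the ramekin where they are.

Things in the scene. Friction and masses are not known exactly. Their poses are not given: they have to be found in the camera images.
- stand: Fixed wooden tipping stand with a catch tray. Origin on the worktop under the middle of the groove; at yaw 0 its axes are the world's; the tub pours towards its -y. Block: 126 mm wide (x), y -15 to +121 mm, top 50 mm high. On it, along x at y = 0, a groove between 5 mm high steel strips with end stops, in which the tub's front foot bar lies.
- tray_mid (a point): Floor of the white catch tray, in the stand's frame at y = -220 mm. The floor slopes down to -y, from 22 mm high at y = -16 to 9 mm at y = -322 mm, so pillars roll to the far end and queue there. 98 mm wide between side walls 36 mm high (y -150 to -329); at the -y end two corner stops, 70 mm high, leave the middle 58 mm open for fingers.
- groove (a point): Middle of the groove, 58 mm over the worktop: where the axis of the tub's front foot bar belongs.
- tub: Heavy open metal scoop tub, 2 kg, loose. Origin at its underside below the axis of its front foot bar; x along the foot bar (the stand's x), z up, +y to its back, -y to its pouring lip. 106 mm wide, back wall at y = 96, rim 125 mm high; front wall leans out by 25 degrees to the lip at y = -50, z = 125 mm. Stands on two round foot bars 16 mm thick at y = 0 and y = 84 mm.
- tub_foot (a point): Axis of the tub's front foot bar, at its middle (tub frame y = 0, z = 8 mm). The tub rocks forward about this axis: past about 45 degrees it tends forward by itself, the pillars roll out at 70 to 85 degrees, and at about 85 degrees the lip rests on the tray floor and the tub may be let go there.
- tub_bar (a point): Middle of the tub's black round handle bar: 14 mm thick, along the tub's x, free for 80 mm between its posts, 45 mm above the back rim (tub frame y = 93.5, z = 170 mm). It can turn between the finger pads, so it may be held from above all through the rocking; lifting there takes about 10 N at first.
- tub_inside (a point): Middle of the space inside the tub.
- rack: Fixed wooden rack, 146 x 248 x 10 mm, with four cradle pockets side by side along y, 58 mm apart; 1 to 4 raised black dots on its near (-x) edge number them, pocket 1 at the +y end. Each lies between round steel bars (top 28 mm high; only at the pocket's ends, the middle 48 mm along x is free for fingers) and two end rails 106 mm apart (top 20 mm high).
- tape_roll: Roll of bag tape, 76 mm, lying near; bystander.
- pastry_brush: Pastry brush, 205 mm long, lying near; bystander.
- ramekin: White ramekin, 82 mm; bystander.
- pillar_red: The red cake-tier pillar, origin at its middle: spool-shaped, 90 mm long along its x axis, two end discs 44 mm across and 8 mm thick, waist 16 mm thick at the middle, 60 g. Starts in the tub, lying along the tub's x. Lying flat its middle is 22 mm over the floor; rolls freely; once poured out it may lie on top of others.
- pocket_1 (a point): Pocket 1 of the rack (1 dot): where the middle of the red pillar belongs, 32 mm over the worktop; the pillar's axis lies along x of the rack.
- pillar_yellow: The yellow cake-tier pillar, origin at its middle: spool-shaped, 90 mm long along its x axis, two end discs 44 mm across and 8 mm thick, waist 16 mm thick at the middle, 60 g. Starts in the tub, lying along the tub's x; absent on some starts. Lying flat its middle is 22 mm over the floor; rolls freely; once poured out it may lie on top of others.
- pocket_2 (a point): Pocket 2 of the rack (2 dots): where the middle of the yellow pillar belongs, 32 mm over the worktop; the pillar's axis lies along x of the rack.
- pillar_green: The green cake-tier pillar, origin at its middle: spool-shaped, 90 mm long along its x axis, two end discs 44 mm across and 8 mm thick, waist 16 mm thick at the middle, 60 g. Starts in the tub, lying along the tub's x. Lying flat its middle is 22 mm over the floor; rolls freely; once poured out it may lie on top of others.
- pocket_3 (a point): Pocket 3 of the rack (3 dots): where the middle of the green pillar belongs, 32 mm over the worktop; the pillar's axis lies along x of the rack.
- pillar_blue: The blue cake-tier pillar, origin at its middle: spool-shaped, 90 mm long along its x axis, two end discs 44 mm across and 8 mm thick, waist 16 mm thick at the middle, 60 g. Starts in the tub, lying along the tub's x; absent on some starts. Lying flat its middle is 22 mm over the floor; rolls freely; once poured out it may lie on top of others.
- pocket_4 (a point): Pocket 4 of the rack (4 dots): where the middle of the blue pillar belongs, 32 mm over the worktop; the pillar's axis lies along x of the rack.

How it is judged:
By the outcome, as a careful person would: the job done as asked, in the order asked, and still so for the second after the job is handed in, with the robot touching nothing.
Of pillar_yellow, pillar_blue only 1 to 2 are there at a start; the rules pass over those that are not, and their reading is None.
At some moment in a run one of pillar_red, pillar_yellow, pillar_green, pillar_blue may be knocked a few centimetres aside while the robot is not near it.
Once in a run the grip may slacken for a moment while it holds something.
It also fails if it takes over 208 s, if anything falls off the work surface, if the arm or the gripper's body presses on something with over 40 N, if the wrist force passes 120 N, or if a joint passes its speed limit or range.

### The arm

A 7-joint arm with a two-finger parallel gripper is mounted at the origin on a cart in front of the work surface, level with it; the furniture and walls round the work are solid. World frame = base frame: x ahead of the robot, y to its left, z up, the work surface at z = 0. Lengths are in m, angles in rad, forces in N, time in s.
With the tool pointing down it reaches from about 0.4 to 0.85 m from the base axis. Payload 4.5 kg.
Tool frame: the origin (TCP) lies midway between the tips of the shut fingers; the grasp point (between the pads) lies grip_depth behind it (grip_depth is the distance from the TCP to the grasp point, in m); z points along the fingers, y is the direction in which the jaws open and shut (so a half turn about z gives the same grasp; the last joint's range is limited). The gripper opens to 88 mm and grips with 3 to 60 N. Pads are 18 mm wide; open, the fingers measure 123 mm over their backs; the gripper's body (75 mm by 187 mm) begins 45 mm behind the grasp point.
Start: joints at [1.154, 0.689, -0.195, 1.565, 0.157, 0.902, -0.215], TCP at [0.272, -0.563, 0.239] pointing down, gripper open.
Joint ranges: [-3.01, 3.01], [-0.46, 2.08], [-1.47, 1.51], [0.13, 2.56], [-1, 4.14], [0.04, 2.09], [-2.66, 2.66]. Speed limits (rad/s): [2.57, 2.57, 3.14, 3.14, 3.14, 3.14, 3.14].

### API

Orientations are given as a unit quaternion [x, y, z, w].
In Python, from station import observe, camera, get_calibration, hand_in, grip_depth gives the robot as it stands.
- The arm moves only by the tool drive_tool, never from a script. Its argument "moves" is a list that holds one entry, the list of rows, each a list of 5 numbers: the shift along the tool's x, y, z in m, then the turn about the tool's z in rad, then the gripper command: -1 is shut, 1 is fully open, values between are in proportion. A call has 1 to 10 rows; each row is the pose to reach, as a shift and turn from the pose measured when the call began, along the tool's axes at that moment; what a row does not reach only later rows make up. A row lasts 1/12 s, in which the tool goes at most 41.7 mm and 7.16 degrees, less where a joint would pass 70% of its speed; a pose out of reach is approached as far as the arm can. A call with a gripper value outside its range is refused whole. The fingers move at their own pace and stop on an object; "squeeze" is the grip in N (left out, the last holds). Time passes only in rows, so rows that repeat a pose let the fingers close. It gives the time, the measured TCP pose, the force and the opening at its end, in the units of the state.
- observe(): the state, without advancing time (a new reading comes with each control period).
- camera(name): name is "scene" or "side" or "wrist"; returns (picture, depth): 400x640x3 uint8, red, green, blue; 400x640 float32, m along the optical axis (not along the pixel's ray), 0 where there is no reading.
- get_calibration(name): a dict with "mtx" (3x3 intrinsics, pixels), "origin" and "rotation" of the camera in the world. Camera axes: x right, y up, looking along -z (the intrinsics and any distortion apply to the point x, -y, -z); pixel columns grow to the right and rows downward; lengths in m; the calibration is good to about 2 mm. A picture is of the moment at which its call begins: read the wrist's pose just before it. get_calibration takes no time and is no camera call; for the wrist camera it gives the pose at the moment of the call.
- hand_in(): hands the job in, once; it reports no verdict.
The state is a dict: "clock": time; "joints": joint angles; "dq": joint speeds; "tau": joint torques, N m; "eef_pos": TCP position; "orientation": TCP orientation; "force": force on the tool from outside, world axes, zero at the start; "moment": the same for the moment, N m; "grip_width": opening from 0.0 (shut) to 1.0 (fully open).
Only numpy, scipy, OpenCV 4.12 (cv2) and the standard library are available. Lean on these libraries where they do the work, as an engineer would, in place of code of your own. Each camera call takes 0.05 s, during which the arm holds its last target.

## Working session

There is one attempt and no reset: what is moved stays moved. The work goes in short steps, Python scripts to look and compute and a tool call to move; the robot and the scene stay as the last step left them, time stands still between calls to the robot, and variables do not carry over. Pictures are saved under pics/ and viewed, and the job is handed in when it is done.

Besides the shell and the picture viewer there is one more tool, called after ">>>" as name(argument=value, ...), one argument or row to a line, values as JSON. drive_tool: Moves the arm, as the interface text tells. Its arguments: {"type":"object","properties":{"moves":{"type":"array"},"squeeze":{"type":"number"}},"required":["moves"]}

```bash
ls; mkdir -p pics; cat > h.py <<'E'
import numpy as np, cv2
from station import observe, camera, get_calibration, hand_in, grip_depth
from scipy.spatial.transform import Rotation as R
def snap(n,f):
    c=get_calibration(n); p,d=camera(n); cv2.imwrite('pics/'+f+'.png',p[:,:,::-1]); np.savez('pics/'+f+'.npz',p=p,d=d,m=c['mtx'],o=c['origin'],r=c['rotation']); return p,d,c
def pts(f):
    z=np.load('pics/'+f+'.npz'); d=z['d']; m=np.array(z['m']); v,u=np.mgrid[:d.shape[0],:d.shape[1]]
    X=np.stack([(u-m[0,2])/m[0,0]*d,-(v-m[1,2])/m[1,1]*d,-d],-1); r=np.array(z['r'])
    if r.shape!=(3,3): r=R.from_quat(r).as_matrix()
    W=X@r.T+z['o']; W[d==0]=np.nan; return z['p'],W
E
python3 - <<'E'
from h import *
o=observe(); print(o); print(grip_depth if not callable(grip_depth) else grip_depth())
for n in ['scene','side','wrist']:
    p,d,c=snap(n,n+'0'); print(n,c)
E
```

```text
pics
{'clock': 0.0, 'joints': array([ 1.15377273,  0.68996031, -0.19450691,  1.5663766 ,  0.15728959,
        0.90249226, -0.21511445]), 'dq': array([ 0.00140479, -0.00128253, -0.0006107 , -0.00086919, -0.00091925,
        0.00128943,  0.00241771]), 'tau': array([-8.10947877e-04, -5.27576745e+01, -1.26721054e+00, -1.53431797e+01,
       -5.27002453e-02,  6.59472644e-03,  1.74045458e-04]), 'eef_pos': array([ 0.27198776, -0.56199464,  0.23791595]), 'orientation': array([ 9.74694800e-01,  2.23537904e-01, -2.70936838e-04, -8.82499178e-04]), 'force': array([0.79227642, 0.78637648, 0.40325347]), 'moment': array([-0.03498573,  0.01808777, -0.01879248]), 'grip_width': 1.0006972753852437}
0.0187
scene {'mtx': array([[393.46715658,   0.        , 317.56060459],
       [  0.        , 393.46715658, 199.71704508],
       [  0.        ,   0.        ,   1.        ]]), 'origin': array([-0.12447567,  0.42367405,  1.06567317]), 'rotation': array([-0.17399274,  0.30177594,  0.82452973, -0.44587951])}
side {'mtx': array([[404.56946953,   0.        , 317.56980348],
       [  0.        , 404.56946953, 205.50274356],
       [  0.        ,   0.        ,   1.        ]]), 'origin': array([0.81182534, 1.11497185, 0.91725312]), 'rotation': array([0.0514106 , 0.46812539, 0.87428634, 0.11763912])}
wrist {'mtx': array([[291.97306176,   0.        , 321.11296714],
       [  0.        , 291.97306176, 201.89973637],
       [  0.        ,   0.        ,   1.        ]]), 'origin': array([ 0.34833101, -0.52529165,  0.38451734]), 'rotation': array([-0.1389979 ,  0.0875964 , -0.52440857,  0.8354652 ])}
```

View pics/scene0.png

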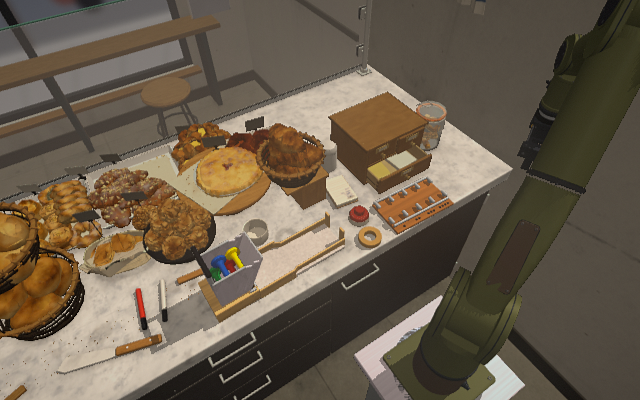

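View pics/side0.png

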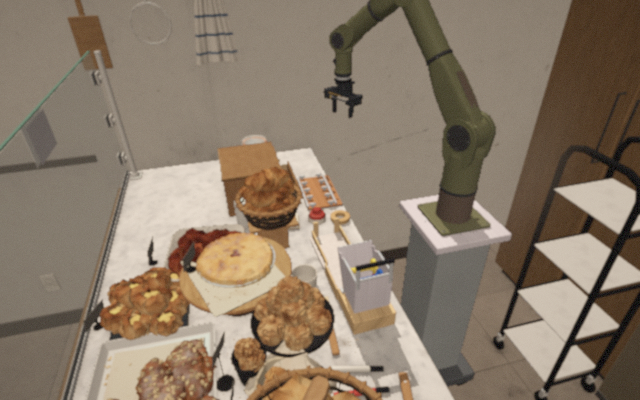

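View pics/wrist0.png

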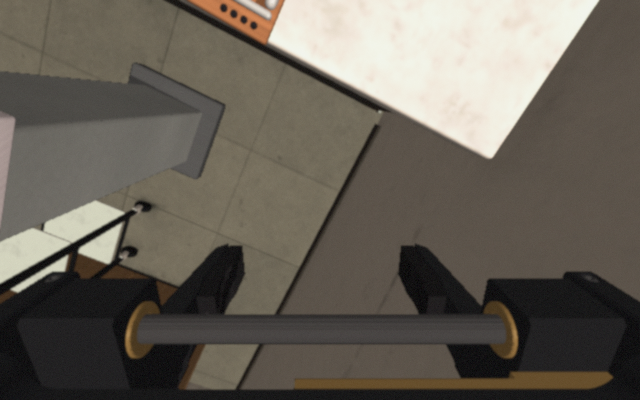

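```bash
python3 - <<'E'
from h import *
p=cv2.imread('pics/scene0.png')
cv2.imwrite('pics/c1.png',cv2.resize(p[170:330,160:360],None,fx=4,fy=3.75,interpolation=cv2.INTER_CUBIC)[:600])
cv2.imwrite('pics/c2.png',cv2.resize(p[150:260,330:470],None,fx=5,fy=5,interpolation=cv2.INTER_CUBIC))
p,W=pts('scene0')
ok=np.isfinite(W[...,2]); print(np.nanpercentile(W[250:300,300:320,2],50))
for u,v in [(300,250),(160,320),(370,237),(360,214),(255,232),(410,205),(230,245),(205,265),(260,262),(215,310)]: print(u,v,W[v,u].round(3))
E
```

```text
0.0019243740571522894
300 250 [0.501 0.109 0.015]
160 320 [0.524 0.561 0.004]
370 237 [ 0.425 -0.114  0.001]
360 214 [ 0.492 -0.119  0.049]
255 232 [0.649 0.195 0.007]
410 205 [ 0.452 -0.309  0.009]
230 245 [0.545 0.305 0.148]
205 265 [0.466 0.392 0.228]
260 262 [0.441 0.262 0.16 ]
215 310 [0.442 0.418 0.047]
```

View pics/c1.png

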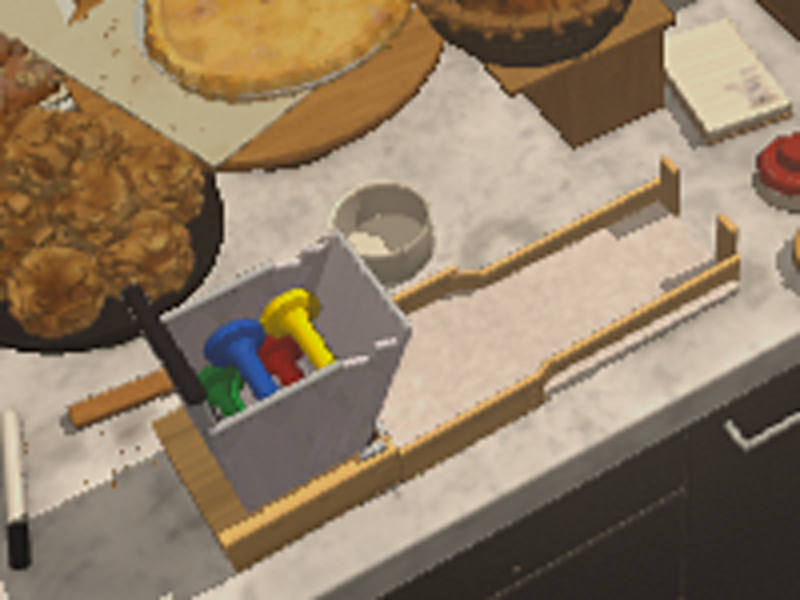

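View pics/c2.png

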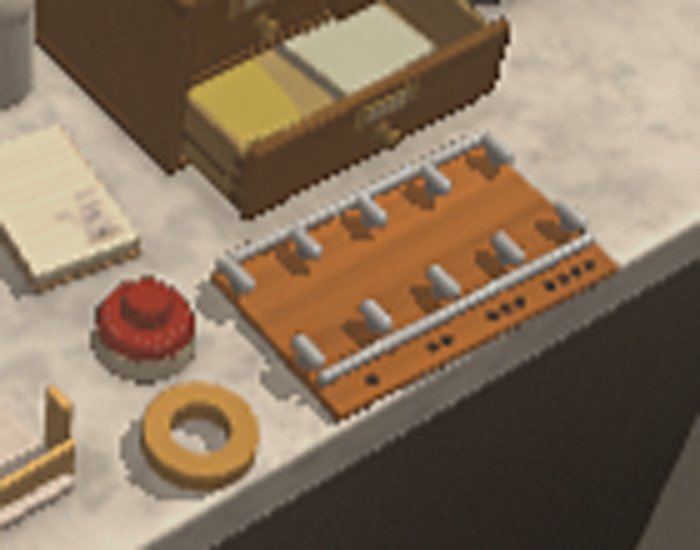

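```bash
python3 - <<'E'
from h import *
p,W=pts('scene0')
g=p.astype(int)
roi=np.zeros(W.shape[:2],bool); roi[170:330,160:360]=1
def show(n,m):
    q=W[m]; c=q.mean(0); u,s,vt=np.linalg.svd(q[:,:2]-c[:2],full_matrices=False); print(n,m.sum(),c.round(4),'dir',vt[0].round(3),'yaw of dir',np.degrees(np.arctan2(vt[0][1],vt[0][0])).round(2),'ext',np.ptp((q[:,:2]-c[:2])@vt[0]).round(3),q.min(0).round(3),q.max(0).round(3))
show('bar',roi&(g.max(2)<60)&(W[...,2]>.2))
import itertools
# stand pixels: tray walls
def P(u,v,z):
    zf=np.load('pics/scene0.npz'); m=zf['m']; r=R.from_quat(zf['r']).as_matrix(); d=r@np.array([(u-m[0,2])/m[0,0],-(v-m[1,2])/m[1,1],-1]); return zf['o']+d*(z-zf['o'][2])/d[2]
def crop1(x,y,z): return P(160+x/4-.4,170+y/3.75-.4,z)
for n,x,y,z in [('block back far',155,425,.05),('block back near',222,545,.05),('wall far start',480,272,.036),('wall far end',662,188,.036),('wall near start',545,375,.036),('wall near end',738,258,.036),('stop far top',670,160,.07),('stopnear top',728,218,.07),('bar end far',132,292,.228),('bar end near',195,398,.228)]:
    print(n,crop1(x,y,z).round(4))
def crop2(x,y,z): return P(330+x/5-.4,150+y/5-.4,z)
for n,x,y,z in [('rack p1 near',338,418,.01),('rack p4 near',620,270,.01),('rack p1 far',212,275,.01),('endrail near p1',318,378,.02),('endrail near p4',590,240,.02),('far p1',218,268,.02),('far p4',488,138,.02),('tape',200,435,.02),
 ('n b0',308,350,.028),('n b1',376,315,.028),('n b2',444,280,.028),('n b3',508,247,.028),('f b0',235,275,.028),('f b1',307,243,.028),('f b2',372,210,.028),('f b3',437,180,.028)]:
    print(n,crop2(x,y,z).round(4))
E
```

```text
bar 227 [0.5064 0.3379 0.2228] dir [-0.381  0.925] yaw of dir 112.38 ext 0.447 [ 0.436 -0.011  0.2  ] [0.671 0.405 0.232]
block back far [0.5453 0.4248 0.05  ]
block back near [0.4271 0.423  0.05  ]
wall far start [0.5492 0.1543 0.036 ]
wall far end [ 0.5442 -0.0154  0.036 ]
wall near start [0.435  0.1622 0.036 ]
wall near end [ 0.4482 -0.0242  0.036 ]
stop far top [ 0.5441 -0.0232  0.07  ]
stopnear top [ 0.4669 -0.0265  0.07  ]
bar end far [0.5325 0.3989 0.228 ]
bar end near [0.433  0.3969 0.228 ]
rack p1 near [ 0.3833 -0.1928  0.01  ]
rack p4 near [ 0.3725 -0.4386  0.01  ]
rack p1 far [ 0.5261 -0.1998  0.01  ]
endrail near p1 [ 0.4108 -0.1972  0.02  ]
endrail near p4 [ 0.3991 -0.4331  0.02  ]
far p1 [ 0.5227 -0.2013  0.02  ]
far p4 [ 0.5118 -0.4428  0.02  ]
tape [ 0.4173 -0.104   0.02  ]
n b0 [ 0.4283 -0.202   0.028 ]
n b1 [ 0.4261 -0.2592  0.028 ]
n b2 [ 0.4238 -0.318   0.028 ]
n b3 [ 0.4217 -0.375   0.028 ]
f b0 [ 0.5063 -0.2023  0.028 ]
f b1 [ 0.5015 -0.262   0.028 ]
f b2 [ 0.5    -0.3198  0.028 ]
f b3 [ 0.4963 -0.3773  0.028 ]
```

```bash
cat >> h.py <<'E'
def to(x,y,z,deg=None):
    o=observe(); r=R.from_quat(o['orientation']); d=r.inv().apply(np.array([x,y,z])-o['eef_pos']); X=r.as_matrix()[:,0]; a=np.degrees(np.arctan2(X[1],X[0]))
    t=0 if deg is None else np.radians((a-deg+180)%360-180); print('shift',d.round(4),'turn',round(t,4),'toolx deg',a.round(2),'tcp',o['eef_pos'].round(4),'tilt',r.as_matrix()[:,2].round(4),'F',o['force'].round(1),'w',round(o['grip_width'],3),'t',round(o['clock'],2))
E
python3 -c "
from h import *
to(.35,-.32,.34,-2.6)"
```

```text
shift [ 0.1756 -0.1841 -0.1017] turn 0.4963 toolx deg 25.83 tcp [ 0.2721 -0.5621  0.2381] tilt [-7.0e-04  1.2e-03 -1.0e+00] F [ 0.1 -0.6 -0.1] w 1.0 t 0.15
```

>>> drive_tool(
  moves=[
    [[0,0,-0.04,0.1,0],[0.03,-0.03,-0.08,0.2,0],[0.06,-0.06,-0.102,0.3,0],[0.09,-0.09,-0.102,0.4,0],[0.12,-0.12,-0.102,0.496,0],[0.15,-0.15,-0.102,0.496,0],[0.176,-0.184,-0.102,0.496,0],[0.176,-0.184,-0.102,0.496,0],[0.176,-0.184,-0.102,0.496,0],[0.176,-0.184,-0.102,0.496,0]],
  ],
)

```text
clock: 0.98
eef_pos: [0.3508, -0.319, 0.3405]
orientation: [1.0, -0.021, -0.0, -0.001]
force: [0.8, 0.3, 1.2]
grip_width: 0.503
```

```bash
python3 - <<'E'
from h import *
snap('wrist','w1'); to(.483,.398,.35,0)
E
```

```text
shift [ 0.1003 -0.7238 -0.0094] turn -0.045 toolx deg -2.58 tcp [ 0.3502 -0.3205  0.3404] tilt [-9.e-04  4.e-04 -1.e+00] F [-0.7 -0.3 -0.3] w 0.5 t 1.03
```

View pics/w1.png

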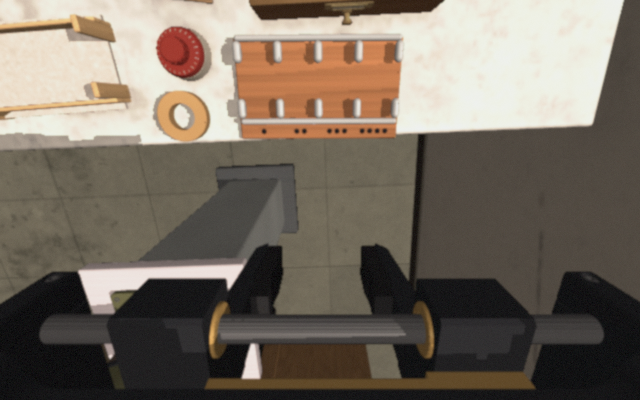

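```bash
cat >> h.py <<'E'
def P(f,u,v,z):
    zf=np.load('pics/'+f+'.npz'); m=zf['m']; r=R.from_quat(zf['r']).as_matrix(); d=r@np.array([(u-m[0,2])/m[0,0],-(v-m[1,2])/m[1,1],-1]); return zf['o']+d*(z-zf['o'][2])/d[2]
E
python3 - <<'E'
from h import *
p=cv2.imread('pics/w1.png')
cv2.imwrite('pics/c3.png',cv2.resize(p[25:145,225:415],None,fx=4,fy=4,interpolation=cv2.INTER_CUBIC))
E
```

```text
(no output)
```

View pics/c3.png

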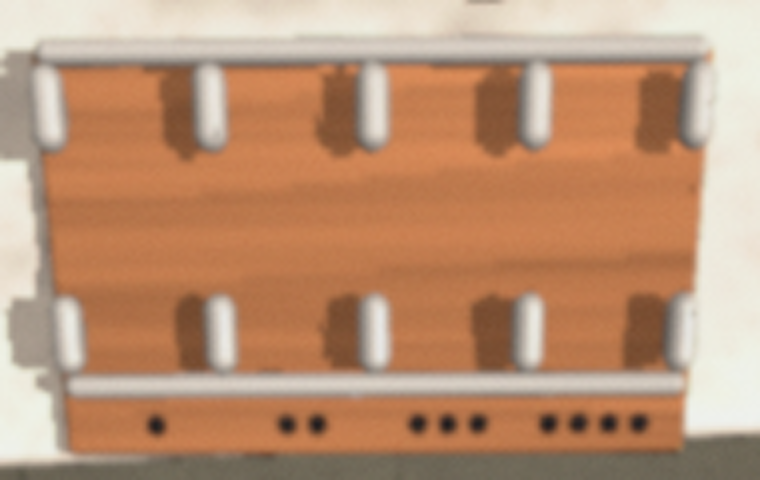

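```bash
python3 - <<'E'
from h import *
C=lambda x,y,z:P('w1',225+x/4-.375,25+y/4-.375,z)
f=[C(x,105,.026) for x in (50,210,373,537,697)]; n=[C(x,333,.026) for x in (69,221,375,529,682)]
print(np.round(f,4));print(np.round(n,4))
rf=[C(x,49,.019) for x in (50,373,697)]; rn=[C(x,384,.019) for x in (69,375,682)]
print(np.round(rf,4));print(np.round(rn,4))
F=np.array(f);N=np.array(n); M=(F+N)/2
yd=(M[0]-M[4]); print('yaw',np.degrees(np.arctan2(-yd[0],yd[1])), np.linalg.norm(yd)/4)
print('yaw x',np.degrees(np.arctan2((F-N)[:,1],(F-N)[:,0])))
rm=(np.array(rf)+rn)/2; print(rm)
e=yd/np.linalg.norm(yd); c=M[2].copy(); print('bars mid',M[2])
# centre: use rails mid along rack x
c=rm[1]+e*((M.mean(0)-rm[1])@e)
for k,s in enumerate((87,29,-29,-87)): print(k+1,(c+e*s/1000)[:2].round(4))
E
```

```text
[[ 0.5088 -0.2066  0.026 ]
 [ 0.5064 -0.2632  0.026 ]
 [ 0.5039 -0.3209  0.026 ]
 [ 0.5014 -0.379   0.026 ]
 [ 0.4989 -0.4356  0.026 ]]
[[ 0.432  -0.2032  0.026 ]
 [ 0.4295 -0.2603  0.026 ]
 [ 0.427  -0.3181  0.026 ]
 [ 0.4245 -0.3759  0.026 ]
 [ 0.422  -0.4333  0.026 ]]
[[ 0.5277 -0.2072  0.019 ]
 [ 0.5228 -0.3217  0.019 ]
 [ 0.5178 -0.4366  0.019 ]]
[[ 0.4132 -0.1989  0.019 ]
 [ 0.4081 -0.3171  0.019 ]
 [ 0.403  -0.4357  0.019 ]]
yaw -2.475326319346004 0.05745563889701999
yaw x [-2.50158443 -2.19565004 -2.12185987 -2.31202468 -1.72625025]
[[ 0.47047449 -0.20308054  0.019     ]
 [ 0.46544438 -0.3194383   0.019     ]
 [ 0.46039809 -0.43617048  0.019     ]]
bars mid [ 0.46545413 -0.31950086  0.026     ]
1 [ 0.4692 -0.2327]
2 [ 0.4667 -0.2906]
3 [ 0.4642 -0.3486]
4 [ 0.4617 -0.4065]
```

>>> drive_tool(
  moves=[
    [[0.03,-0.03,-0.03,0,0],[0.07,-0.06,-0.06,0,0],[0.1,-0.1,-0.06,0,0],[0.1,-0.14,-0.06,-0.045,0],[0.1,-0.18,-0.06,-0.045,0],[0.1,-0.22,-0.06,-0.045,0],[0.1,-0.26,-0.06,-0.045,0],[0.1,-0.3,-0.06,-0.045,0],[0.1,-0.34,-0.06,-0.045,0],[0.1,-0.38,-0.06,-0.045,0]],
  ],
)

```text
clock: 1.87
eef_pos: [0.4673, 0.0402, 0.4004]
orientation: [1.0, -0.002, -0.0, 0.0]
force: [1.1, 0.4, 0.2]
grip_width: 0.501
```

```bash
python3 -c "
from h import *
to(.42,.36,.38,0)"
```

```text
shift [-0.0487 -0.3196  0.0203] turn -0.0044 toolx deg -0.25 tcp [0.4673 0.0402 0.4004] tilt [-5.e-04 -3.e-04 -1.e+00] F [1.1 0.4 0.2] w 0.501 t 1.87
```

>>> drive_tool(
  moves=[
    [[-0.005,-0.04,0,0,0],[-0.01,-0.08,0,0,0],[-0.02,-0.12,0,0,0],[-0.03,-0.16,0.01,-0.004,0],[-0.04,-0.2,0.02,-0.004,0],[-0.049,-0.24,0.02,-0.004,0],[-0.049,-0.28,0.02,-0.004,0],[-0.049,-0.32,0.02,-0.004,0],[-0.049,-0.32,0.02,-0.004,0],[-0.049,-0.32,0.02,-0.004,0]],
  ],
)

```text
clock: 2.7
eef_pos: [0.4205, 0.3614, 0.3793]
orientation: [1.0, 0.0, -0.001, 0.0]
force: [0.3, -0.9, -0.4]
grip_width: 0.499
```

```bash
python3 - <<'E'
from h import *
snap('wrist','w2'); to(.483,.398,.30,0)
E
```

```text
shift [ 0.0618 -0.039   0.0793] turn -0.0022 toolx deg -0.13 tcp [0.4211 0.3593 0.3794] tilt [-7.e-04 -2.e-03 -1.e+00] F [ 0.9 -0.5 -0.4] w 0.5 t 2.75
```

View pics/w2.png

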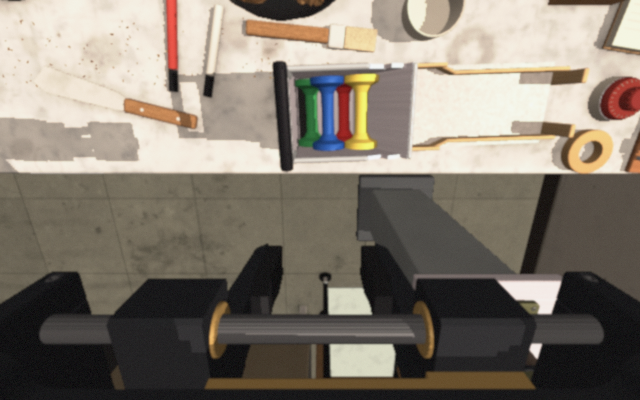

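```bash
python3 - <<'E'
from h import *
p=cv2.imread('pics/w2.png')
cv2.imwrite('pics/c4.png',cv2.resize(p[50:180,260:430],None,fx=4,fy=4,interpolation=cv2.INTER_CUBIC))
cv2.imwrite('pics/c5.png',cv2.resize(p[50:160,410:610],None,fx=4,fy=4,interpolation=cv2.INTER_CUBIC))
E
```

```text
(no output)
```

View pics/c4.png

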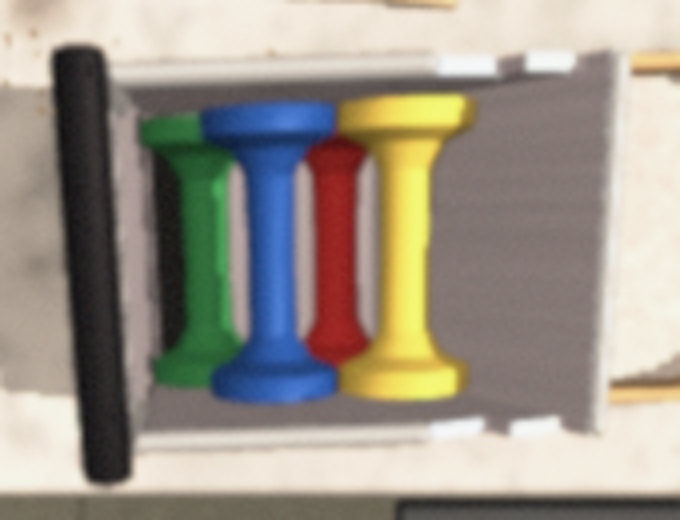

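View pics/c5.png

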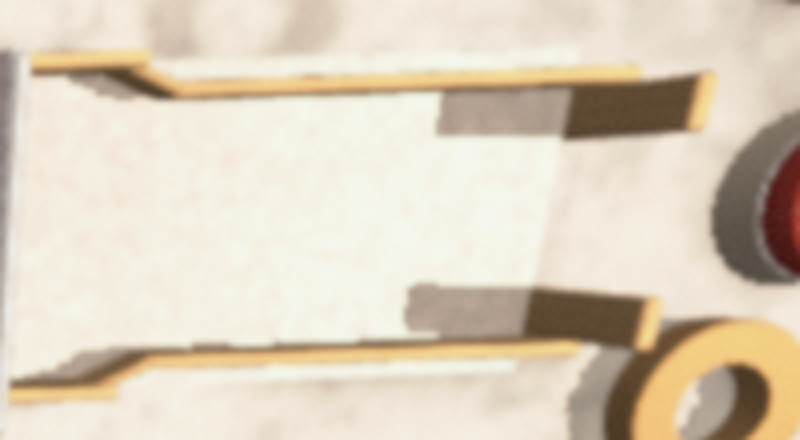

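```bash
python3 - <<'E'
from h import *
C=lambda x,y,z:P('w2',260+x/4-.375,50+y/4-.375,z)
D=lambda x,y,z:P('w2',410+x/4-.375,50+y/4-.375,z)
a,b=C(80,52,.225),C(108,478,.225); print('bar',a.round(4),b.round(4),(a+b)/2,np.linalg.norm(a-b),np.degrees(np.arctan2((a-b)[1],(a-b)[0])))
a,b=C(620,58,.175),C(592,430,.175); print('lip',a,b,(a+b)/2,np.degrees(np.arctan2((a-b)[1],(a-b)[0])))
for q in [(180,86),(640,72),(150,358),(575,350)]: print(D(*q,.036))
for q in [(702,100),(650,325)]: print('stop',D(*q,.07))
E
```

```text
bar [0.5399 0.4    0.225 ] [0.4384 0.3974 0.225 ] [0.4891523  0.39874717 0.225     ] 0.10146316174012505 1.4704966166628373
lip [0.54406941 0.25891454 0.175     ] [0.44193354 0.2567922  0.175     ] [0.49300147 0.25785337 0.175     ] 1.1904069342886403
[0.54960723 0.15560701 0.036     ]
[ 0.55445783 -0.02011166  0.036     ]
[0.44663341 0.15276021 0.036     ]
[ 0.44975845 -0.02219197  0.036     ]
stop [ 0.54185126 -0.01844187  0.07      ]
stop [ 0.46296237 -0.0217472   0.07      ]
```

>>> drive_tool(
  moves=[
    [[0.03,-0.02,0.02,-0.024,0],[0.05,-0.03,0.05,-0.024,0],[0.069,-0.04,0.08,-0.024,0],[0.069,-0.04,0.08,-0.024,0],[0.069,-0.04,0.08,-0.024,0]],
  ],
)

```text
clock: 3.17
eef_pos: [0.4916, 0.3953, 0.2971]
orientation: [1.0, 0.008, -0.002, 0.003]
force: [-1.3, 0.3, 0.1]
grip_width: 0.5
```

```bash
python3 - <<'E'
from h import *
snap('scene','s3'); to(.489,.399,.2013,1.4)
p=cv2.imread('pics/s3.png')
cv2.imwrite('pics/c6.png',cv2.resize(p[130:330,120:340],None,fx=3,fy=3,interpolation=cv2.INTER_CUBIC))
E
```

```text
shift [-0.0021 -0.0028  0.098 ] turn -0.0063 toolx deg 1.04 tcp [0.4913 0.3966 0.2993] tilt [-0.0012 -0.0036 -1.    ] F [ 0.2 -0.4  0.1] w 0.499 t 3.22
```

View pics/c6.png

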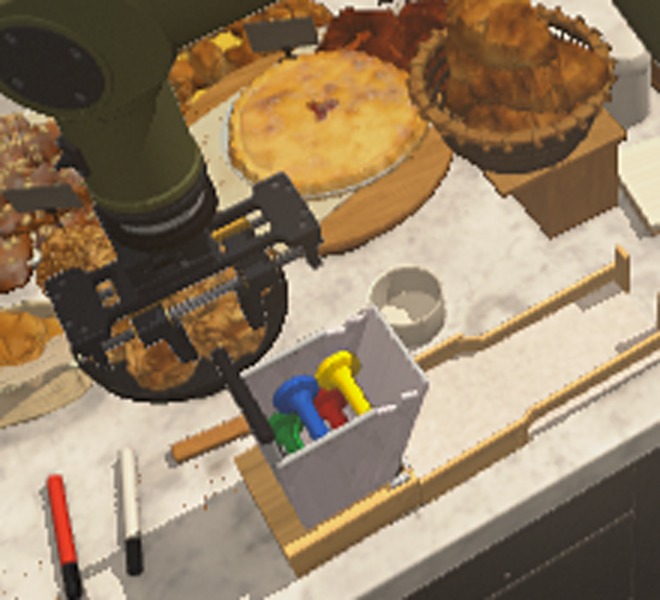

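>>> drive_tool(
  moves=[
    [[-0.002,-0.003,0.03,-0.006,0],[-0.002,-0.003,0.06,-0.006,0],[-0.002,-0.003,0.08,-0.006,0],[-0.002,-0.003,0.098,-0.006,0],[-0.002,-0.003,0.098,-0.006,0],[-0.002,-0.003,0.098,-0.006,-0.3],[-0.002,-0.003,0.098,-0.006,-0.5],[-0.002,-0.003,0.098,-0.006,-0.6],[-0.002,-0.003,0.098,-0.006,-0.6]],
  ],
  squeeze=35,
)

```text
clock: 3.97
eef_pos: [0.4898, 0.3998, 0.2032]
orientation: [1.0, 0.012, 0.001, 0.001]
force: [-0.5, -0.4, -0.2]
grip_width: 0.22
```

```bash
python3 - <<'E'
from h import *
to(.489,.399,.2013,1.4)
E
```

```text
shift [-0.0008  0.0008  0.0019] turn -0.0005 toolx deg 1.37 tcp [0.4898 0.3998 0.2032] tilt [ 0.0011 -0.0015 -1.    ] F [-0.5 -0.4 -0.2] w 0.22 t 3.97
```

Width 0.22 (19 mm); now close fully.

>>> drive_tool(
  moves=[
    [[0,0,0.002,0,-1],[0,0,0.002,0,-1],[0,0,0.002,0,-1],[0,0,0.002,0,-1],[0,0,0.002,0,-1]],
  ],
  squeeze=35,
)

```text
clock: 4.38
eef_pos: [0.4902, 0.4001, 0.2023]
orientation: [1.0, 0.012, 0.001, 0.0]
force: [-1.8, -1.0, 6.0]
grip_width: 0.137
```

```bash
python3 - <<'E'
from h import *
to(.489,.399,.2013,1.4)
for t in (0,10,15,20,25,30,35,40,45,50,55,60,65,70,75,80,85):
    a=np.radians(60+t); print(t,(.0935-.187*np.cos(a)).round(4),(-(.187*np.sin(a)-.162)).round(4))
E
```

```text
shift [-0.0012  0.001   0.001 ] turn -0.0007 toolx deg 1.36 tcp [0.4902 0.4001 0.2023] tilt [ 2.4e-03 -7.0e-04 -1.0e+00] F [-1.8 -1.   6. ] w 0.137 t 4.38
0 -0.0 0.0001
10 0.0295 -0.0137
15 0.0451 -0.0186
20 0.061 -0.0222
25 0.0772 -0.0243
30 0.0935 -0.025
35 0.1098 -0.0243
40 0.126 -0.0222
45 0.1419 -0.0186
50 0.1575 -0.0137
55 0.1725 -0.0075
60 0.187 0.0001
65 0.2008 0.0088
70 0.2137 0.0187
75 0.2257 0.0298
80 0.2368 0.0418
85 0.2467 0.0547
```

>>> drive_tool(
  moves=[
    [[0,0.0086,-0.0046,0,-1],[0,0.0174,-0.0088,0,-1],[0,0.0265,-0.0126,0,-1],[0,0.0357,-0.0159,0,-1],[0,0.0451,-0.0186,0,-1],[0,0.0546,-0.0209,0,-1],[0,0.0642,-0.0227,0,-1],[0,0.074,-0.024,0,-1],[0,0.0837,-0.0247,0,-1],[0,0.0935,-0.025,0,-1]],
  ],
)

```text
clock: 5.22
eef_pos: [0.4927, 0.3074, 0.2286]
orientation: [1.0, 0.012, 0.002, -0.001]
force: [0.3, 5.2, -1.6]
grip_width: 0.141
```

```bash
python3 - <<'E'
from h import *
to(.4914,.3055,.2263,1.4)
snap('scene','s4'); snap('side','d4')
p=cv2.imread('pics/s4.png');q=cv2.imread('pics/d4.png')
cv2.imwrite('pics/c7.png',np.hstack([cv2.resize(p[150:330,140:340],None,fx=2,fy=2),cv2.resize(q[200:380,250:450],None,fx=2,fy=2)]))
E
```

```text
shift [-0.0014  0.0018  0.0023] turn -0.0003 toolx deg 1.39 tcp [0.4927 0.3074 0.2286] tilt [ 0.0043  0.0029 -1.    ] F [ 0.3  5.2 -1.6] w 0.141 t 5.22
```

View pics/c7.png

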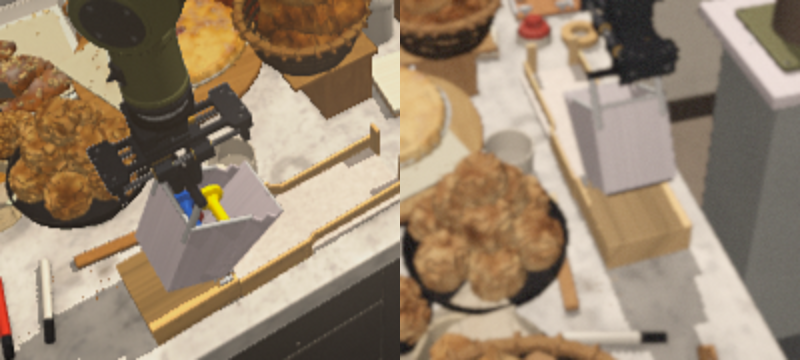

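>>> drive_tool(
  moves=[
    [[0,0.0098,0.0003,0,-1],[0,0.0195,0.001,0,-1],[0,0.0293,0.0023,0,-1],[0,0.0389,0.0041,0,-1],[0,0.0484,0.0064,0,-1],[0,0.0578,0.0092,0,-1],[0,0.067,0.0124,0,-1],[0,0.0761,0.0162,0,-1],[0,0.0849,0.0204,0,-1],[0,0.0935,0.0251,0,-1]],
  ],
)

```text
clock: 6.15
eef_pos: [0.4949, 0.211, 0.2028]
orientation: [1.0, 0.011, 0.002, 0.0]
force: [0.9, 4.6, -9.2]
grip_width: 0.14
```

```bash
python3 - <<'E'
from h import *
g=np.array([.4914,.306]); 
for t in (60,70,85):
  a=np.radians(60+t); Y=.187*np.cos(a); print(t); to(g[0]-.025*Y,g[1]+Y,.058+.187*np.sin(a)-.0187+.001,1.4)
E
```

```text
60
shift [-0.0011 -0.0015  0.0006] turn -0.0027 toolx deg 1.24 tcp [0.4949 0.211  0.2028] tilt [ 3.2e-03 -2.0e-04 -1.0e+00] F [ 0.9  4.6 -9.2] w 0.14 t 6.15
70
shift [-0.0011  0.0252  0.0193] turn -0.0027 toolx deg 1.24 tcp [0.4949 0.211  0.2028] tilt [ 3.2e-03 -2.0e-04 -1.0e+00] F [ 0.9  4.6 -9.2] w 0.14 t 6.15
85
shift [-0.0011  0.0581  0.0553] turn -0.0027 toolx deg 1.24 tcp [0.4949 0.211  0.2028] tilt [ 3.2e-03 -2.0e-04 -1.0e+00] F [ 0.9  4.6 -9.2] w 0.14 t 6.15
```

>>> drive_tool(
  moves=[
    [[0,0.005,0.004,0,-1],[0,0.01,0.008,0,-1],[0,0.015,0.012,0,-1],[0,0.02,0.0153,0,-1],[0,0.0255,0.019,0,-1],[0,0.028,0.021,0,-1],[0,0.0305,0.0233,0,-1],[0,0.033,0.0256,0,-1],[0,0.0354,0.0278,0,-1],[0,0.0378,0.03,0,-1]],
  ],
)

```text
clock: 6.98
eef_pos: [0.4959, 0.1728, 0.1726]
orientation: [1.0, 0.011, 0.002, 0.0]
force: [1.3, -1.7, -1.4]
grip_width: 0.138
```

```bash
python3 - <<'E'
from h import *
g=np.array([.4914,.306]); 
for t in (75,85):
  a=np.radians(60+t); Y=.187*np.cos(a); print(t); to(g[0]-.025*Y,g[1]+Y,.058+.187*np.sin(a)-.0187+.001,1.4)
snap('scene','s5'); snap('side','d5')
p=cv2.imread('pics/s5.png');q=cv2.imread('pics/d5.png')
cv2.imwrite('pics/c8.png',np.hstack([cv2.resize(p[150:330,160:360],None,fx=2,fy=2),cv2.resize(q[200:380,250:450],None,fx=2,fy=2)]))
E
```

```text
75
shift [-0.0012 -0.001   0.    ] turn -0.0027 toolx deg 1.24 tcp [0.4959 0.1728 0.1726] tilt [ 3.2e-03 -5.0e-04 -1.0e+00] F [ 1.3 -1.7 -1.4] w 0.138 t 6.98
85
shift [-0.0012  0.02    0.025 ] turn -0.0027 toolx deg 1.24 tcp [0.4959 0.1728 0.1726] tilt [ 3.2e-03 -5.0e-04 -1.0e+00] F [ 1.3 -1.7 -1.4] w 0.138 t 6.98
```

View pics/c8.png

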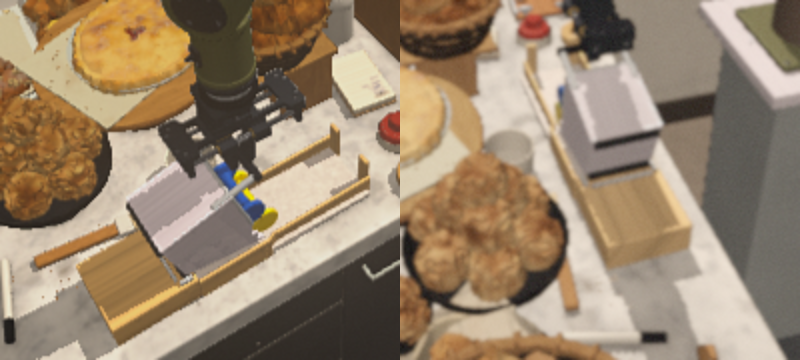

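>>> drive_tool(
  moves=[
    [[0,0.0023,0.0024,0,-1],[0,0.0045,0.0048,0,-1],[0,0.0066,0.0072,0,-1],[0,0.0087,0.0096,0,-1],[0,0.0108,0.012,0,-1],[0,0.0128,0.0145,0,-1],[0,0.0148,0.017,0,-1],[0,0.0165,0.0195,0,-1],[0,0.018,0.022,0,-1],[0,0.018,0.022,0,-1]],
  ],
)

```text
clock: 7.92
eef_pos: [0.4961, 0.1538, 0.1498]
orientation: [1.0, 0.01, 0.001, 0.001]
force: [0.9, -4.2, -1.0]
grip_width: 0.139
```

```bash
python3 - <<'E'
from h import *
g=np.array([.4914,.306]); 
for t in (85,):
  a=np.radians(60+t); Y=.187*np.cos(a); print(t); to(g[0]-.025*Y,g[1]+Y,.058+.187*np.sin(a)-.0187+.001,1.4)
snap('scene','s6'); snap('side','d6')
p=cv2.imread('pics/s6.png');q=cv2.imread('pics/d6.png')
cv2.imwrite('pics/c9.png',np.hstack([cv2.resize(p[150:330,160:360],None,fx=2,fy=2),cv2.resize(q[200:380,250:450],None,fx=2,fy=2)]))
E
```

```text
85
shift [-0.0009  0.001   0.0022] turn -0.0038 toolx deg 1.18 tcp [0.4961 0.1538 0.1498] tilt [ 0.002  -0.0016 -1.    ] F [ 0.9 -4.2 -1. ] w 0.139 t 7.92
```

View pics/c9.png

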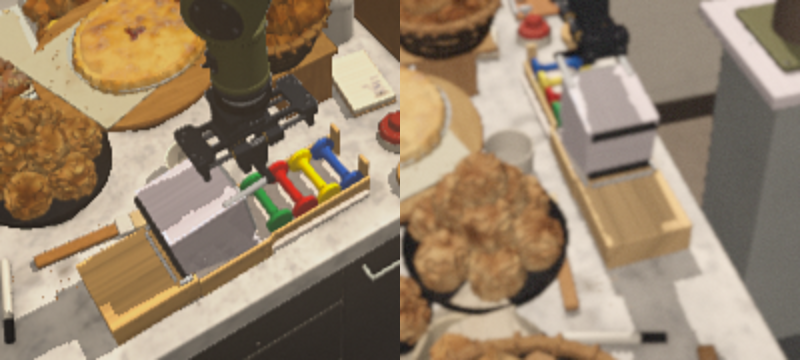

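>>> drive_tool(
  moves=[
    [[0,0,0,0,-1],[0,0,0,0,-1],[0,0,0,0,-1],[0,0,0,0,-1],[0,0,0,0,-1],[0,0,0,0,-1],[0,0,0,0,-1],[0,0,0,0,-1],[0,0,0,0,-1],[0,0,0,0,-1]],
  ],
)

```text
clock: 8.85
eef_pos: [0.4962, 0.1542, 0.1502]
orientation: [1.0, 0.01, 0.001, 0.001]
force: [0.5, -3.6, -1.0]
grip_width: 0.138
```

```bash
python3 - <<'E'
from h import *
to(.4914,.306,.2263,1.4)
snap('scene','s7')
p=cv2.imread('pics/s7.png')
cv2.imwrite('pics/c10.png',cv2.resize(p[180:310,210:380],None,fx=4,fy=4,interpolation=cv2.INTER_CUBIC))
E
```

```text
shift [-0.0014 -0.1518 -0.0763] turn -0.0035 toolx deg 1.2 tcp [0.4962 0.1542 0.1502] tilt [ 0.0023 -0.0015 -1.    ] F [ 0.5 -3.6 -1. ] w 0.138 t 8.85
```

View pics/c10.png

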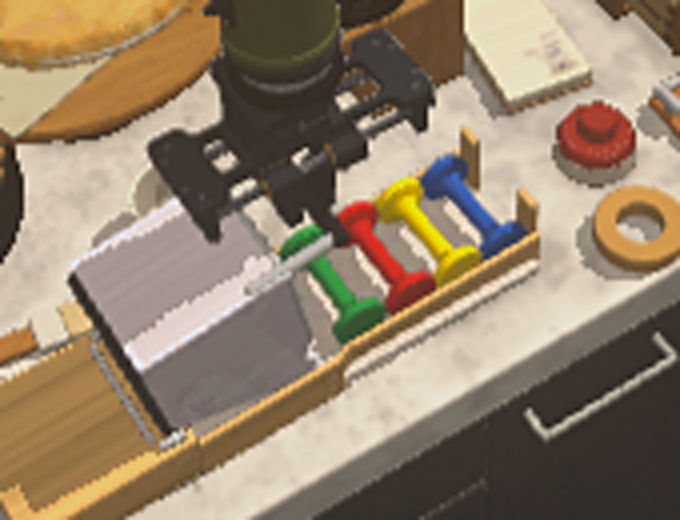

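>>> drive_tool(
  moves=[
    [[0,-0.0073,-0.0092,0,-1],[0,-0.0183,-0.0212,0,-1],[0,-0.0303,-0.0322,0,-1],[0,-0.0432,-0.0422,0,-1],[0,-0.057,-0.0509,0,-1],[0,-0.0715,-0.0585,0,-1],[0,-0.0865,-0.0647,0,-1],[0,-0.1021,-0.0696,0,-1],[0,-0.118,-0.0732,0,-1],[0,-0.1342,-0.0753,0,-1]],
  ],
)

```text
clock: 9.73
eef_pos: [0.4894, 0.2886, 0.2219]
orientation: [1.0, 0.012, -0.003, 0.002]
force: [0.5, -0.3, -23.1]
grip_width: 0.124
```

```bash
python3 - <<'E'
from h import *
g=np.array([.4914,.306]); 
for t in (35,30,25,20,15,10,7,5,3,0):
  a=np.radians(60+t); Y=.187*np.cos(a); print(t); to(g[0]-.025*Y,g[1]+Y,.058+.187*np.sin(a)-.0187+.001,1.4)
E
```

```text
35
shift [ 0.0024 -0.001  -0.0047] turn -0.0011 toolx deg 1.34 tcp [0.4894 0.2886 0.2219] tilt [-0.0061 -0.0049 -1.    ] F [  0.5  -0.3 -23.1] w 0.124 t 9.73
30
shift [ 0.0024 -0.0173 -0.0055] turn -0.0011 toolx deg 1.34 tcp [0.4894 0.2886 0.2219] tilt [-0.0061 -0.0049 -1.    ] F [  0.5  -0.3 -23.1] w 0.124 t 9.73
25
shift [ 0.0024 -0.0336 -0.0049] turn -0.0011 toolx deg 1.34 tcp [0.4894 0.2886 0.2219] tilt [-0.0061 -0.0049 -1.    ] F [  0.5  -0.3 -23.1] w 0.124 t 9.73
20
shift [ 0.0024 -0.0498 -0.0028] turn -0.0011 toolx deg 1.34 tcp [0.4894 0.2886 0.2219] tilt [-0.0061 -0.0049 -1.    ] F [  0.5  -0.3 -23.1] w 0.124 t 9.73
15
shift [ 0.0024 -0.0657  0.0006] turn -0.0011 toolx deg 1.34 tcp [0.4894 0.2886 0.2219] tilt [-0.0061 -0.0049 -1.    ] F [  0.5  -0.3 -23.1] w 0.124 t 9.73
10
shift [ 0.0024 -0.0813  0.0055] turn -0.0011 toolx deg 1.34 tcp [0.4894 0.2886 0.2219] tilt [-0.0061 -0.0049 -1.    ] F [  0.5  -0.3 -23.1] w 0.124 t 9.73
7
shift [ 0.0024 -0.0904  0.009 ] turn -0.0011 toolx deg 1.34 tcp [0.4894 0.2886 0.2219] tilt [-0.0061 -0.0049 -1.    ] F [  0.5  -0.3 -23.1] w 0.124 t 9.73
5
shift [ 0.0024 -0.0964  0.0116] turn -0.0011 toolx deg 1.34 tcp [0.4894 0.2886 0.2219] tilt [-0.0061 -0.0049 -1.    ] F [  0.5  -0.3 -23.1] w 0.124 t 9.73
3
shift [ 0.0024 -0.1023  0.0145] turn -0.0011 toolx deg 1.34 tcp [0.4894 0.2886 0.2219] tilt [-0.0061 -0.0049 -1.    ] F [  0.5  -0.3 -23.1] w 0.124 t 9.73
0
shift [ 0.0024 -0.1109  0.0191] turn -0.0011 toolx deg 1.34 tcp [0.4894 0.2886 0.2219] tilt [-0.0061 -0.0049 -1.    ] F [  0.5  -0.3 -23.1] w 0.124 t 9.73
```

```bash
python3 - <<'E'
from h import *
snap('scene','s8'); snap('side','d8'); to(0.489,.399,.2013)
p=cv2.imread('pics/s8.png');q=cv2.imread('pics/d8.png')
cv2.imwrite('pics/c11.png',np.hstack([cv2.resize(p[190:310,170:300],None,fx=3,fy=4,interpolation=cv2.INTER_CUBIC),cv2.resize(q[210:340,300:430],None,fx=3,fy=480/130,interpolation=cv2.INTER_CUBIC)]))
E
```

```text
shift [ 0.0033 -0.1072  0.0205] turn 0 toolx deg 1.58 tcp [0.4888 0.2918 0.2219] tilt [-0.0057 -0.0014 -1.    ] F [  0.4   1.6 -22.8] w 0.125 t 9.83
```

View pics/c11.png

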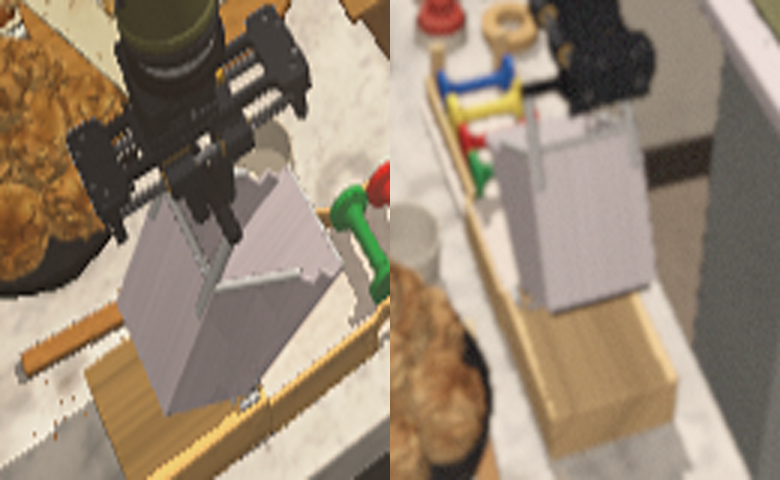

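```bash
python3 - <<'E'
from h import *
snap('wrist','w8')
p=cv2.imread('pics/s8.png');q=cv2.imread('pics/s4.png');r=cv2.imread('pics/s6.png')
f=lambda a:cv2.resize(a[250:310,210:275],None,fx=6,fy=6,interpolation=cv2.INTER_CUBIC)
cv2.imwrite('pics/c12.png',np.hstack([f(p),f(q)]))
E
```

```text
(no output)
```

View pics/c12.png

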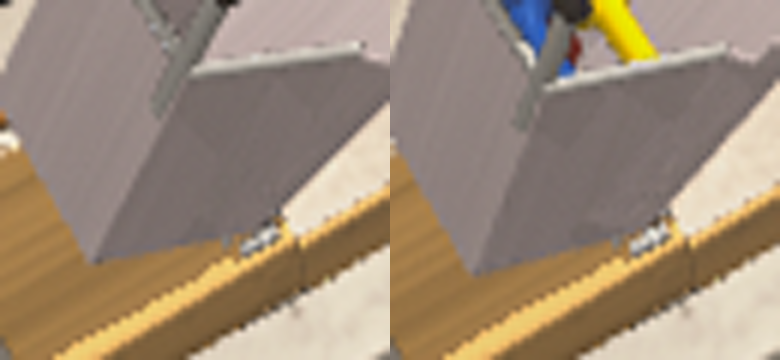

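View pics/w8.png

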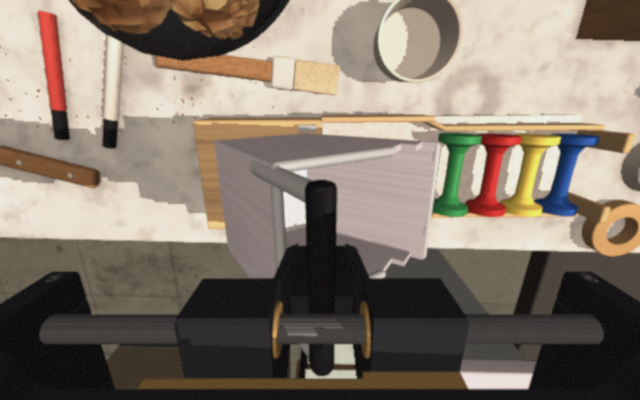

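```bash
python3 - <<'E'
from h import *
def fit(q):
    c=q.mean(0); u,s,vt=np.linalg.svd(q-c,full_matrices=False); return c,vt[2],s[2]/np.sqrt(len(q))
for f in ('s4','s8'):
    p,W=pts(f)
    for n,(u0,u1,v0,v1) in {'side':(228,240,270,286),'back':(215,223,265,280)}.items():
        q=W[v0:v1,u0:u1].reshape(-1,3); c,nn,e=fit(q); nn*=np.sign(nn[np.argmax(abs(nn))]); print(f,n,c.round(4),nn.round(4),e.round(5))
for f in ('d4','d8'):
    p,W=pts(f)
    q=W[265:295,345:375].reshape(-1,3); q=q[np.isfinite(q[:,0])]; c,nn,e=fit(q); nn*=np.sign(nn[np.argmax(abs(nn))]); print(f,c.round(4),nn.round(4),e.round(5))
E
```

```text
Traceback (most recent call last):
numpy.linalg.LinAlgError: SVD did not converge
```

```bash
python3 - <<'E'
from h import *
def fit(q):
    q=q[np.isfinite(q[:,0])]
    for _ in range(5):
        c=np.median(q,0) if _==0 else q.mean(0); u,s,vt=np.linalg.svd(q-c,full_matrices=False); r=abs((q-c)@vt[2]); q=q[r<max(3*np.median(r),.002)]
    return q.mean(0),vt[2],s[2]/np.sqrt(len(q))
for f in ('s4','s8'):
    p,W=pts(f)
    for n,(u0,u1,v0,v1) in {'side':(228,240,270,286),'back':(215,223,265,280)}.items():
        c,nn,e=fit(W[v0:v1,u0:u1].reshape(-1,3)); nn*=np.sign(nn[np.argmax(abs(nn))]); print(f,n,c.round(4),nn.round(4),e.round(5))
for f in ('d4','d8'):
    p,W=pts(f)
    c,nn,e=fit(W[265:295,345:375].reshape(-1,3)); nn*=np.sign(nn[np.argmax(abs(nn))]); print(f,c.round(4),nn.round(4),e.round(5))
E
```

```text
s4 side [0.4376 0.3399 0.1537] [0.9999 0.0138 0.0054] 0.0009
s4 back [0.4883 0.3668 0.138 ] [-0.0223  0.8793  0.4758] 0.00079
s8 side [0.4367 0.3403 0.1543] [ 0.9812 -0.174  -0.0837] 0.0029
s8 back [0.4912 0.3658 0.1348] [-0.0138  0.8302  0.5572] 0.00081
d4 [0.5088 0.3681 0.1409] [-0.0283  0.874   0.4851] 0.00165
d8 [0.5122 0.3616 0.1335] [0.2672 0.9636 0.0087] 0.01514
```

>>> drive_tool(
  moves=[
    [[0.001,0,0.0005,0,-1],[0.002,0,0.001,0,-1],[0.003,0,0.001,0,-1],[0.003,0,0.001,0,-1]],
  ],
)

```text
clock: 10.22
eef_pos: [0.4914, 0.2892, 0.2206]
orientation: [1.0, 0.013, -0.004, 0.002]
force: [-2.9, 1.9, -13.2]
grip_width: 0.123
```

```bash
python3 - <<'E'
from h import *
to(.4918,.2918,.2219,1.4)
E
```

```text
shift [ 0.0004 -0.0026 -0.0014] turn 0.0008 toolx deg 1.44 tcp [0.4914 0.2892 0.2206] tilt [-0.0076 -0.0041 -1.    ] F [ -2.9   1.9 -13.2] w 0.123 t 10.22
```

>>> drive_tool(
  moves=[
    [[0,-0.005,0,0,-1],[0,-0.017,-0.0005,0,-1],[0,-0.025,0,0,-1],[0,-0.033,0,0,-1],[0,-0.041,0.001,0,-1],[0,-0.049,0.002,0,-1],[0,-0.057,0.0035,0,-1],[0,-0.065,0.0055,0,-1],[0,-0.073,0.0075,0,-1]],
  ],
)

```text
clock: 10.97
eef_pos: [0.4897, 0.3621, 0.2122]
orientation: [1.0, 0.012, -0.004, 0.003]
force: [0.8, -3.6, -16.7]
grip_width: 0.121
```

```bash
python3 - <<'E'
from h import *
to(.4885,.3995,.1965,1.4)
E
```

```text
shift [-0.0002 -0.0375  0.0155] turn 0.0002 toolx deg 1.41 tcp [0.4897 0.3621 0.2122] tilt [-0.0077 -0.0055 -1.    ] F [  0.8  -3.6 -16.7] w 0.121 t 10.97
```

>>> drive_tool(
  moves=[
    [[0,-0.004,0.002,0,-1],[0,-0.009,0.004,0,-1],[0,-0.014,0.006,0,-1],[0,-0.019,0.0083,0,-1],[0,-0.024,0.0106,0,-1],[0,-0.029,0.013,0,-1],[0,-0.033,0.015,0,-1],[0,-0.037,0.017,0,-1],[0,-0.0375,0.018,0,-1],[0,-0.0375,0.018,0,-1]],
  ],
)

```text
clock: 11.8
eef_pos: [0.4885, 0.4015, 0.1946]
orientation: [1.0, 0.013, -0.003, 0.001]
force: [-2.1, 0.9, -3.5]
grip_width: 0.121
```

```bash
python3 - <<'E'
from h import *
to(.4885,.3995,.1965,1.4)
snap('scene','s9'); snap('side','d9')
p=cv2.imread('pics/s9.png');q=cv2.imread('pics/d9.png')
cv2.imwrite('pics/c13.png',np.hstack([cv2.resize(p[190:310,170:300],None,fx=3,fy=4,interpolation=cv2.INTER_CUBIC),cv2.resize(q[210:340,300:430],None,fx=3,fy=480/130,interpolation=cv2.INTER_CUBIC)]))
E
```

```text
shift [-0.0001  0.002  -0.0019] turn 0.0014 toolx deg 1.48 tcp [0.4885 0.4015 0.1946] tilt [-0.007  -0.0025 -1.    ] F [-2.1  0.9 -3.5] w 0.121 t 11.8
```

View pics/c13.png

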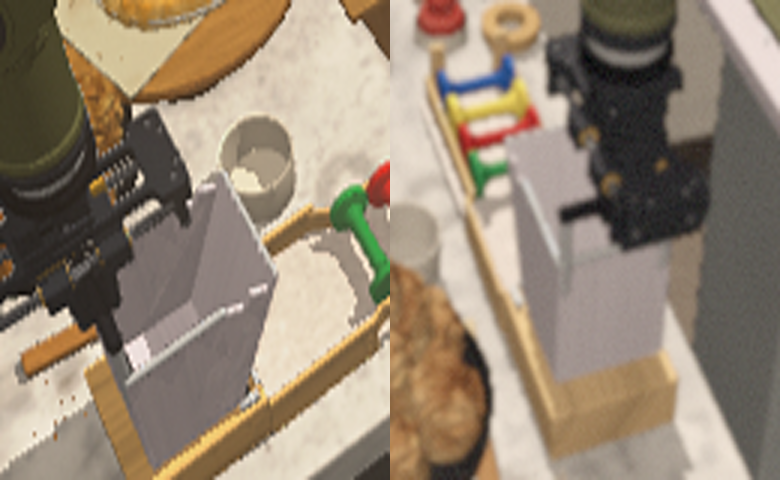

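>>> drive_tool(
  moves=[
    [[0,0.0005,0.001,0,-1],[0,0.0005,0.001,0,-0.6],[0,0.0005,0.001,0,-0.3],[0,0.0005,0.001,0,0],[0,0.0005,0.001,0,0],[0,0.0005,0.001,0,0],[0,0.0005,-0.02,0,0],[0,0.0005,-0.05,0,0],[0,0.0005,-0.09,0,0],[0,0,-0.13,0,0]],
  ],
)

```text
clock: 12.73
eef_pos: [0.4894, 0.4005, 0.3259]
orientation: [1.0, 0.012, -0.004, 0.002]
force: [0.3, 0.8, -0.5]
grip_width: 0.501
```

```bash
python3 - <<'E'
from h import *
to(.44,.09,.33,1.4)
E
```

```text
shift [-0.0571  0.3092 -0.0024] turn 0.0004 toolx deg 1.43 tcp [0.4894 0.4005 0.3259] tilt [-0.0079 -0.0042 -1.    ] F [ 0.3  0.8 -0.5] w 0.501 t 12.73
```

>>> drive_tool(
  moves=[
    [[0,0.03,-0.03,0,0],[-0.02,0.07,-0.05,0,0],[-0.04,0.11,-0.05,0,0],[-0.06,0.15,-0.05,0,0],[-0.07,0.19,-0.05,0,0],[-0.07,0.23,-0.05,0,0],[-0.07,0.27,-0.05,0,0],[-0.07,0.28,-0.05,0,0],[-0.07,0.28,-0.05,0,0]],
  ],
)

```text
clock: 13.48
eef_pos: [0.4269, 0.113, 0.3779]
orientation: [1.0, 0.008, -0.004, 0.004]
force: [0.6, -0.1, -1.2]
grip_width: 0.502
```

```bash
python3 - <<'E'
from h import *
snap('wrist','w10')
p=cv2.imread('pics/w10.png')
cv2.imwrite('pics/c14.png',cv2.resize(p[40:180,180:480],None,fx=2.6,fy=2.6,interpolation=cv2.INTER_CUBIC))
to(.5,0,.3,1.4)
E
```

```text
shift [0.0713 0.1173 0.0781] turn -0.0055 toolx deg 1.08 tcp [0.427  0.1163 0.378 ] tilt [-0.0069 -0.0052 -1.    ] F [ 1.  -0.5  1. ] w 0.501 t 13.53
```

View pics/c14.png

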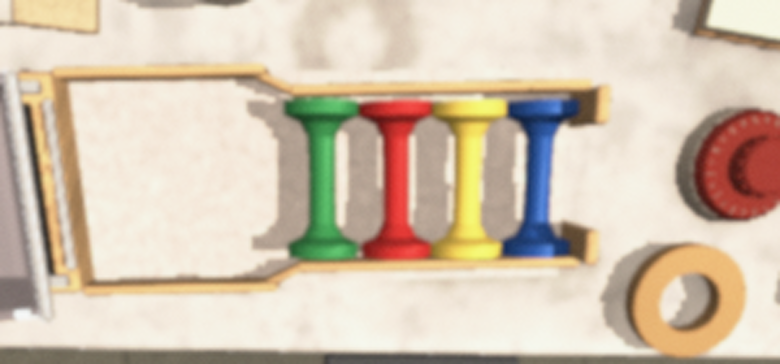

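```bash
cat >> h.py <<'E'
G=np.array([.4918,.306]); YS=np.radians(1.4); ex=np.array([np.cos(YS),np.sin(YS)]); ey=np.array([-np.sin(YS),np.cos(YS)])
def floor(y): return .022+(y+.016)/.306*.013
def pil(f,a,b):
    # pixel midpoints of the two discs -> pos
    z=.035
    for _ in range(4):
        A,B=P(f,*a,z),P(f,*b,z); c=(A+B)/2; s=(c[:2]-G); z=floor(s@ey)+.022
    print('pos',c.round(4),'len',np.linalg.norm(A-B).round(4),'ang',np.degrees(np.arctan2((A-B)[1],(A-B)[0])).round(2),'stand xy',(s@ex).round(4),(s@ey).round(4))
    return c
E
python3 - <<'E'
from h import *
C=lambda x,y:(180+x/2.6-.3,40+y/2.6-.3)
for n,a,b in [('green',(322,110),(323,245)),('red',(398,110),(397,245)),('yel',(472,110),(468,245)),('blue',(543,110),(538,245))]:
    print(n); pil('w10',C(*a),C(*b))
E
```

```text
green
pos [0.4987 0.1386 0.0376] len 0.0784 ang 0.12 stand xy 0.0028 -0.1675
red
pos [0.4992 0.0928 0.0356] len 0.0788 ang 1.1 stand xy 0.0022 -0.2134
yel
pos [0.4998 0.048  0.0337] len 0.0792 ang 1.58 stand xy 0.0017 -0.2581
blue
pos [0.5004 0.0041 0.0318] len 0.0796 ang 2.89 stand xy 0.0012 -0.302
```

```bash
python3 - <<'E'
from h import *
to(.4992,.0928,.12,1.2)
E
```

```text
shift [0.0735 0.0236 0.2576] turn -0.002 toolx deg 1.08 tcp [0.427  0.1163 0.378 ] tilt [-0.0069 -0.0052 -1.    ] F [ 1.  -0.5  1. ] w 0.501 t 13.53
```

>>> drive_tool(
  moves=[
    [[0.03,0.01,0.02,-0.002,-0.2],[0.06,0.02,0.05,-0.002,-0.4],[0.0735,0.0236,0.09,-0.002,-0.4],[0.0735,0.0236,0.13,-0.002,-0.4],[0.0735,0.0236,0.17,-0.002,-0.4],[0.0735,0.0236,0.21,-0.002,-0.4],[0.0735,0.0236,0.24,-0.002,-0.4],[0.0735,0.0236,0.257,-0.002,-0.4],[0.0735,0.0236,0.257,-0.002,-0.4],[0.0735,0.0236,0.257,-0.002,-0.4]],
  ],
  squeeze=15,
)

```text
clock: 14.37
eef_pos: [0.4991, 0.0943, 0.1202]
orientation: [1.0, 0.011, -0.004, 0.002]
force: [-0.5, 0.4, 0.0]
grip_width: 0.303
```

```bash
python3 - <<'E'
from h import *
snap('scene','s11');snap('wrist','w11')
p=cv2.imread('pics/s11.png');q=cv2.imread('pics/w11.png')
cv2.imwrite('pics/c15.png',np.hstack([cv2.resize(p[200:300,240:370],None,fx=3,fy=4,interpolation=cv2.INTER_CUBIC),cv2.resize(q,(400,400))]))
to(.4992,.0928,.0196,1.2)
E
```

```text
shift [-0.0007  0.0008  0.1022] turn 0.0009 toolx deg 1.25 tcp [0.5003 0.094  0.1218] tilt [-0.0043 -0.0038 -1.    ] F [-0.3 -0.4  0.6] w 0.3 t 14.47
```

View pics/c15.png

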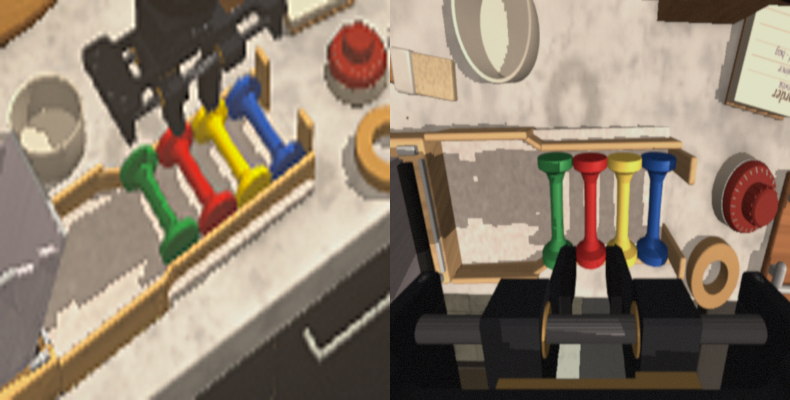

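>>> drive_tool(
  moves=[
    [[-0.0007,0.0008,0.03,0,-0.4],[-0.0007,0.0008,0.06,0,-0.4],[-0.0007,0.0008,0.08,0,-0.4],[-0.0007,0.0008,0.092,0,-0.4],[-0.0007,0.0008,0.101,0,-0.4],[-0.0007,0.0008,0.101,0,-0.4],[-0.0007,0.0008,0.101,0,-0.7],[-0.0007,0.0008,0.101,0,-1],[-0.0007,0.0008,0.101,0,-1],[-0.0007,0.0008,0.101,0,-1]],
  ],
  squeeze=20,
)

```text
clock: 15.3
eef_pos: [0.5003, 0.0943, 0.0219]
orientation: [1.0, 0.011, -0.001, 0.001]
force: [-0.1, 3.7, 3.6]
grip_width: 0.175
```

```bash
python3 - <<'E'
from h import *
to(.4992,.0928,.12,1.2)
E
```

```text
shift [-0.0013  0.0016 -0.0981] turn 0.002 toolx deg 1.32 tcp [0.5003 0.0943 0.0219] tilt [-0.0015 -0.0014 -1.    ] F [-0.1  3.7  3.6] w 0.175 t 15.3
```

>>> drive_tool(
  moves=[
    [[0,0,-0.01,0,-1],[0,0,-0.04,0,-1],[0,0,-0.08,0,-1],[0,0,-0.12,0,-1],[0,0,-0.16,0,-1],[0,0,-0.19,0,-1]],
  ],
)

```text
clock: 15.8
eef_pos: [0.5006, 0.0935, 0.2159]
orientation: [1.0, 0.011, 0.0, 0.001]
force: [0.0, -0.7, -0.6]
grip_width: 0.176
```

```bash
python3 - <<'E'
from h import *
p,W=pts('scene0')
m=(W[...,2]>.1)&(W[...,0]<.62)&(W[...,0]>.35)&(W[...,1]<.2)&(W[...,1]>-.5)
q=W[m]; print(len(q), q.min(0),q.max(0)) if len(q) else print('clear')
to(.4692,-.2327,.21,-2.4)
snap('scene','s12')
p=cv2.imread('pics/s12.png')
cv2.imwrite('pics/c16.png',cv2.resize(p[150:300,240:440],None,fx=3,fy=3,interpolation=cv2.INTER_CUBIC))
E
```

```text
1262 [ 0.58988482 -0.49809669  0.1000258 ] [0.61999608 0.08707882 0.26657072]
shift [-0.0384  0.3255  0.0065] turn 0.0634 toolx deg 1.23 tcp [0.5006 0.0935 0.2159] tilt [ 9.e-04 -2.e-03 -1.e+00] F [ 0.  -0.7 -0.6] w 0.176 t 15.8
```

View pics/c16.png

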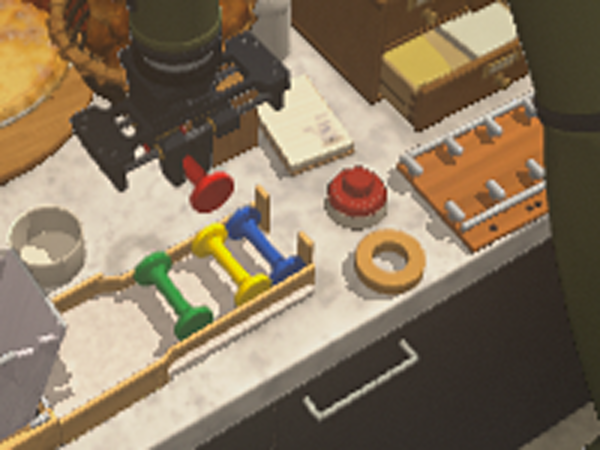

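```bash
python3 - <<'E'
from h import *
for f in ('scene0','w1'):
    p,W=pts(f)
    for a,b in ((.05,.1),(.1,.15),(.15,.2),(.2,.3)):
        m=(W[...,2]>a)&(W[...,2]<b)&(W[...,0]<.7)&(W[...,0]>.4)&(W[...,1]<-.15)&(W[...,1]>-.55)
        q=W[m]; 
        if len(q): i=q[:,0].argmin(); print(f,a,len(q),q[i].round(3),np.percentile(q[:,0],1).round(3),q[:,1].min().round(3),q[:,1].max().round(3))
E
```

```text
scene0 0.05 990 [ 0.531 -0.365  0.055] 0.542 -0.55 -0.229
scene0 0.1 740 [ 0.591 -0.423  0.137] 0.596 -0.549 -0.23
scene0 0.15 1834 [ 0.603 -0.416  0.159] 0.606 -0.549 -0.222
w1 0.05 1898 [ 0.532 -0.366  0.052] 0.534 -0.479 -0.243
```

>>> drive_tool(
  moves=[
    [[-0.004,0.03,0,0.01,-1],[-0.008,0.07,0,0.02,-1],[-0.013,0.11,0,0.03,-1],[-0.018,0.15,0,0.04,-1],[-0.023,0.19,0,0.05,-1],[-0.028,0.23,0,0.063,-1],[-0.033,0.27,0,0.063,-1],[-0.0384,0.31,0,0.063,-1],[-0.0384,0.3255,0,0.063,-1],[-0.0384,0.3255,0,0.063,-1]],
  ],
)

```text
clock: 16.68
eef_pos: [0.4694, -0.2385, 0.22]
orientation: [1.0, -0.026, 0.004, 0.002]
force: [0.3, 0.2, -1.0]
grip_width: 0.173
```

```bash
python3 - <<'E'
from h import *
to(.4692,-.2327,.1,-2.4)
E
```

```text
shift [-0.0015 -0.0062  0.12  ] turn -0.0106 toolx deg -3.01 tcp [ 0.4694 -0.2385  0.22  ] tilt [ 0.0076 -0.0038 -1.    ] F [ 0.3  0.2 -1. ] w 0.173 t 16.68
```

>>> drive_tool(
  moves=[
    [[-0.001,-0.006,0.03,-0.01,-1],[-0.001,-0.006,0.07,-0.01,-1],[-0.001,-0.006,0.1,-0.01,-1],[-0.001,-0.006,0.12,-0.01,-1],[-0.001,-0.006,0.12,-0.01,-1],[-0.001,-0.006,0.12,-0.01,-1]],
  ],
)

```text
clock: 17.18
eef_pos: [0.4691, -0.2317, 0.0999]
orientation: [1.0, -0.021, 0.003, 0.001]
force: [0.1, -0.2, -0.8]
grip_width: 0.169
```

```bash
python3 - <<'E'
from h import *
snap('scene','s13');snap('wrist','w13')
p=cv2.imread('pics/s13.png');q=cv2.imread('pics/w13.png')
cv2.imwrite('pics/c17.png',np.hstack([cv2.resize(p[150:270,320:450],None,fx=3,fy=400/120,interpolation=cv2.INTER_CUBIC),cv2.resize(q,(400,400))]))
to(.469,-.2327,.0195,-2.4)
E
```

```text
shift [-0.0023 -0.0002  0.082 ] turn 0.0001 toolx deg -2.4 tcp [ 0.4705 -0.2326  0.1015] tilt [ 0.0095 -0.0044 -0.9999] F [-0.6 -0.9 -1.3] w 0.175 t 17.28
```

View pics/c17.png

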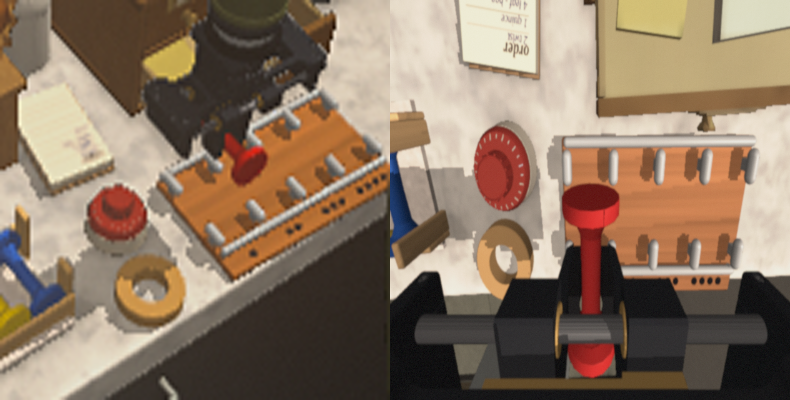

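>>> drive_tool(
  moves=[
    [[-0.001,0,0.02,0,-1],[-0.002,0,0.045,0,-1],[-0.002,0,0.06,0,-1],[-0.002,0,0.07,0,-1],[-0.002,0,0.077,0,-1],[-0.002,0,0.08,0,-1],[-0.002,0,0.081,0,-1],[-0.002,0,0.081,0,-1]],
  ],
)

```text
clock: 17.95
eef_pos: [0.4698, -0.2331, 0.0211]
orientation: [1.0, -0.021, 0.005, 0.002]
force: [-0.8, 0.4, -1.3]
grip_width: 0.175
```

```bash
python3 - <<'E'
from h import *
to(.469,-.2327,.0195,-2.4)
E
```

```text
shift [-0.0008 -0.0004  0.0016] turn -0.0001 toolx deg -2.4 tcp [ 0.4698 -0.2331  0.0211] tilt [ 0.0107 -0.0048 -0.9999] F [-0.8  0.4 -1.3] w 0.175 t 17.95
```

>>> drive_tool(
  moves=[
    [[0,0,0.002,0,-1],[0,0,0.004,0,-1],[0,0,0.004,0,-0.7],[0,0,0.004,0,-0.5],[0,0,0.004,0,-0.4],[0,0,0.004,0,-0.4],[0,0,-0.01,0,-0.4],[0,0,-0.04,0,-0.4],[0,0,-0.08,0,-0.4],[0,0,-0.12,0,-0.4]],
  ],
)

```text
clock: 18.78
eef_pos: [0.4676, -0.2321, 0.1418]
orientation: [1.0, -0.021, 0.004, 0.002]
force: [2.1, -0.4, 0.7]
grip_width: 0.297
```

```bash
python3 - <<'E'
from h import *
snap('scene','s14');snap('wrist','w14')
p=cv2.imread('pics/s14.png');q=cv2.imread('pics/w14.png')
cv2.imwrite('pics/c18.png',np.hstack([cv2.resize(p[150:270,320:450],None,fx=3,fy=400/120,interpolation=cv2.INTER_CUBIC),cv2.resize(q,(400,400))]))
to(.47,.048,.2,1.5)
E
```

```text
shift [-0.0126 -0.2811 -0.0561] turn -0.0687 toolx deg -2.43 tcp [ 0.4717 -0.2338  0.1463] tilt [ 0.0203 -0.0083 -0.9998] F [ 0.1 -0.9  0.4] w 0.301 t 18.88
```

View pics/c18.png

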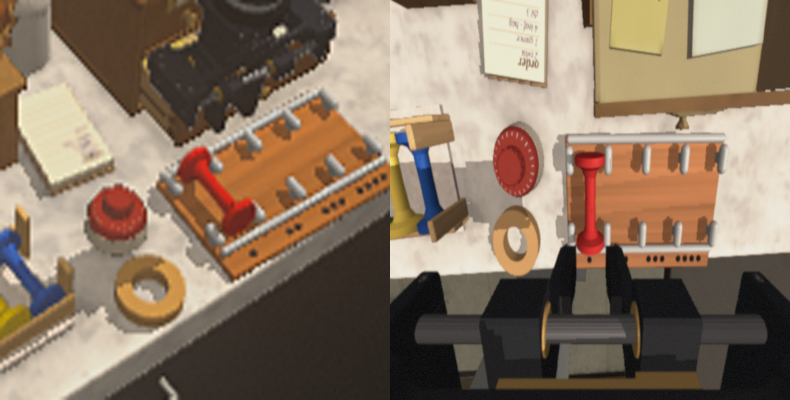

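>>> drive_tool(
  moves=[
    [[-0.01,-0.03,-0.03,-0.01,-0.4],[-0.02,-0.07,-0.07,-0.02,-0.4],[-0.03,-0.11,-0.1,-0.03,-0.4],[-0.03,-0.15,-0.12,-0.04,-0.4],[-0.03,-0.19,-0.12,-0.05,-0.4],[-0.03,-0.23,-0.12,-0.06,-0.4],[-0.03,-0.27,-0.12,-0.069,-0.4],[-0.03,-0.28,-0.12,-0.069,-0.4],[-0.03,-0.28,-0.12,-0.069,-0.4],[-0.03,-0.28,-0.12,-0.069,-0.4]],
  ],
)

```text
clock: 19.72
eef_pos: [0.4508, 0.0502, 0.2631]
orientation: [1.0, 0.016, 0.01, 0.004]
force: [0.1, -0.9, 0.4]
grip_width: 0.298
```

```bash
python3 - <<'E'
from h import *
snap('wrist','w15')
p=cv2.imread('pics/w15.png')
cv2.imwrite('pics/c19.png',cv2.resize(p[30:250,140:520],None,fx=2,fy=2,interpolation=cv2.INTER_CUBIC))
to(.4998,.048,.12,1.5)
E
```

```text
shift [ 0.0464 -0.      0.1438] turn 0.0014 toolx deg 1.58 tcp [0.4507 0.048  0.2629] tilt [ 0.0187 -0.0092 -0.9998] F [-0.8 -0.2  0.7] w 0.299 t 19.77
```

View pics/c19.png

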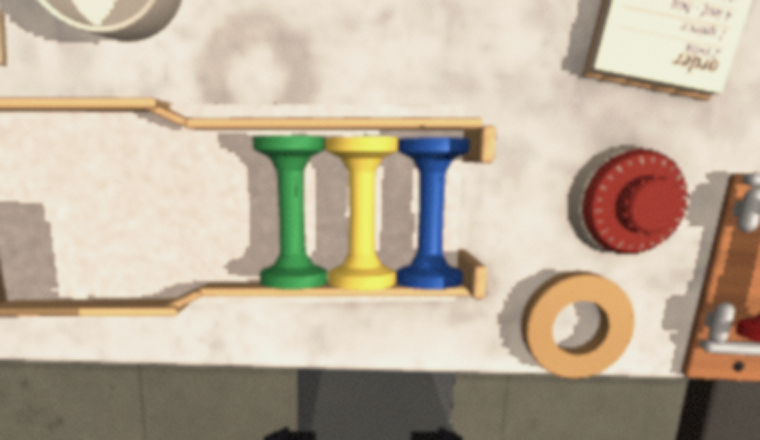

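```bash
python3 - <<'E'
from h import *
C=lambda x,y:(140+x/2-.25,30+y/2-.25)
for n,a,b in [('green',(290,147),(294,277)),('yel',(362,147),(362,277)),('blue',(433,147),(430,277))]:
    print(n); pil('w15',C(*a),C(*b))
E
```

```text
green
pos [0.4971 0.094  0.0357] len 0.0801 ang 1.41 stand xy 0.0002 -0.2121
yel
pos [0.4982 0.0499 0.0338] len 0.0806 ang 1.7 stand xy 0.0002 -0.2561
blue
pos [0.4994 0.0057 0.0319] len 0.0811 ang 2.44 stand xy 0.0002 -0.3004
```

>>> drive_tool(
  moves=[
    [[0.02,0,0.02,0,-0.4],[0.0455,-0.001,0.05,0,-0.4],[0.0455,-0.001,0.09,0,-0.4],[0.0455,-0.001,0.12,0,-0.4],[0.0455,-0.001,0.143,0,-0.4],[0.0455,-0.001,0.143,0,-0.4],[0.0455,-0.001,0.143,0,-0.4],[0.0455,-0.001,0.143,0,-0.4]],
  ],
)

```text
clock: 20.43
eef_pos: [0.4994, 0.0478, 0.1217]
orientation: [1.0, 0.013, 0.01, 0.005]
force: [0.5, -0.4, 0.8]
grip_width: 0.298
```

```bash
python3 - <<'E'
from h import *
snap('wrist','w16')
p=cv2.imread('pics/w16.png')
cv2.imwrite('pics/c20.png',cv2.resize(p[100:300,170:470],None,fx=2.5,fy=2.5,interpolation=cv2.INTER_CUBIC))
to(.499,.049,.0205,1.5)
E
```

```text
shift [-0.0029 -0.0018  0.1016] turn -0.0 toolx deg 1.5 tcp [0.4998 0.0482 0.1222] tilt [ 0.0211 -0.0091 -0.9997] F [-0.3  0.4  0.3] w 0.297 t 20.48
```

View pics/c20.png

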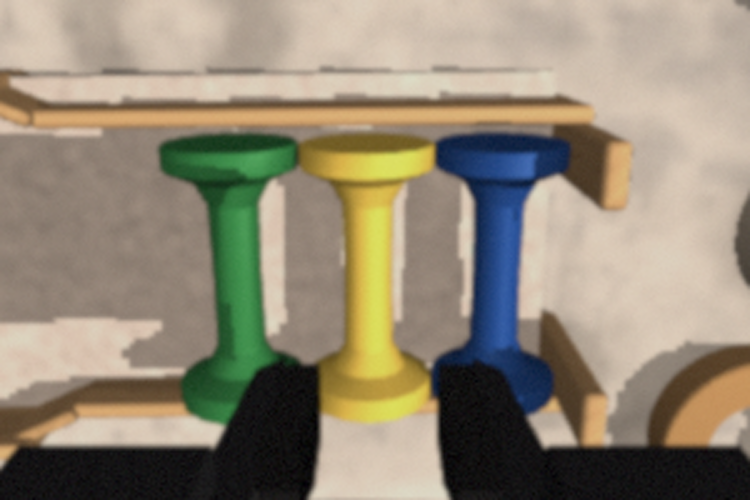

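>>> drive_tool(
  moves=[
    [[-0.001,-0.0015,0.03,0,-0.4],[-0.002,-0.0015,0.06,0,-0.4],[-0.0025,-0.0015,0.08,0,-0.4],[-0.0025,-0.0015,0.093,0,-0.4],[-0.0025,-0.0015,0.1015,0,-0.4],[-0.0025,-0.0015,0.1015,0,-0.4],[-0.0025,-0.0015,0.1015,0,-0.7],[-0.0025,-0.0015,0.1015,0,-1],[-0.0025,-0.0015,0.1015,0,-1],[-0.0025,-0.0015,0.1015,0,-1]],
  ],
)

```text
clock: 21.32
eef_pos: [0.5002, 0.0503, 0.0217]
orientation: [1.0, 0.014, 0.012, 0.003]
force: [0.1, 4.6, 4.1]
grip_width: 0.175
```

>>> drive_tool(
  moves=[
    [[0,0,-0.01,0,-1],[0,0,-0.04,0,-1],[0,0,-0.08,0,-1],[0,0,-0.12,0,-1],[0,0,-0.16,0,-1],[0,0,-0.19,0,-1],[0,0,-0.19,0,-1],[0,0,-0.19,0,-1]],
  ],
)

```text
clock: 21.98
eef_pos: [0.4964, 0.0504, 0.2139]
orientation: [1.0, 0.013, 0.014, 0.004]
force: [0.3, 0.5, -1.0]
grip_width: 0.175
```

```bash
python3 - <<'E'
from h import *
to(.468,-.2906,.21,-2.4)
snap('scene','s17')
p=cv2.imread('pics/s17.png')
cv2.imwrite('pics/c21.png',cv2.resize(p[150:300,240:440],None,fx=3,fy=3,interpolation=cv2.INTER_CUBIC))
E
```

```text
shift [-0.0372  0.3402  0.0056] turn 0.0673 toolx deg 1.46 tcp [0.4964 0.0504 0.2139] tilt [ 0.0278 -0.0072 -0.9996] F [ 0.3  0.5 -1. ] w 0.175 t 21.98
```

View pics/c21.png

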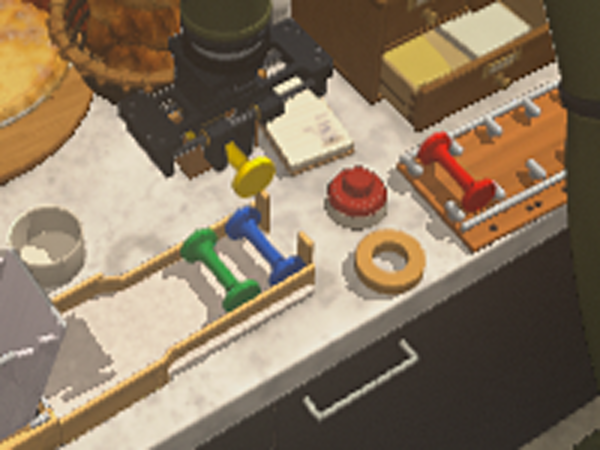

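>>> drive_tool(
  moves=[
    [[-0.004,0.03,0,0.01,-1],[-0.008,0.07,0,0.02,-1],[-0.013,0.11,0,0.03,-1],[-0.018,0.15,0,0.04,-1],[-0.023,0.19,0,0.05,-1],[-0.028,0.23,0,0.067,-1],[-0.033,0.27,0,0.067,-1],[-0.037,0.31,0,0.067,-1],[-0.037,0.34,0,0.067,-1],[-0.037,0.34,0,0.067,-1]],
  ],
)

```text
clock: 22.87
eef_pos: [0.4637, -0.2991, 0.2121]
orientation: [1.0, -0.027, 0.01, 0.006]
force: [0.3, -0.9, -0.8]
grip_width: 0.177
```

```bash
python3 - <<'E'
from h import *
to(.468,-.2906,.06,-2.4)
E
```

```text
shift [ 0.0007 -0.0103  0.152 ] turn -0.0114 toolx deg -3.06 tcp [ 0.4637 -0.2991  0.2121] tilt [ 0.0199 -0.0116 -0.9997] F [ 0.3 -0.9 -0.8] w 0.177 t 22.87
```

>>> drive_tool(
  moves=[
    [[0.0007,-0.01,0.01,-0.011,-1],[0.0007,-0.01,0.05,-0.011,-1],[0.0007,-0.01,0.09,-0.011,-1],[0.0007,-0.01,0.13,-0.011,-1],[0.0007,-0.01,0.152,-0.011,-1],[0.0007,-0.01,0.152,-0.011,-1],[0.0007,-0.01,0.152,-0.011,-1]],
  ],
)

```text
clock: 23.45
eef_pos: [0.4664, -0.2896, 0.0583]
orientation: [1.0, -0.021, 0.008, 0.005]
force: [0.5, 0.4, -1.0]
grip_width: 0.178
```

```bash
python3 - <<'E'
from h import *
to(.468,-.2906,.0175,-2.4)
snap('wrist','w18')
E
```

```text
shift [0.0011 0.0005 0.0409] turn 0.0004 toolx deg -2.37 tcp [ 0.4664 -0.2896  0.0583] tilt [ 0.015  -0.0096 -0.9998] F [ 0.5  0.4 -1. ] w 0.178 t 23.45
```

View pics/w18.png

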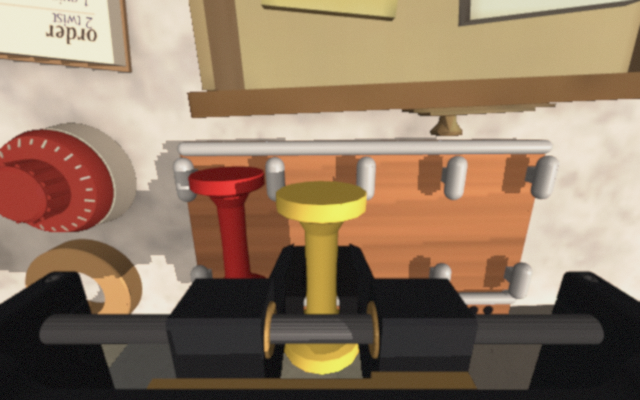

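>>> drive_tool(
  moves=[
    [[0.001,0.0005,0.012,0,-1],[0.001,0.0005,0.024,0,-1],[0.001,0.0005,0.033,0,-1],[0.001,0.0005,0.041,0,-1],[0.001,0.0005,0.041,0,-1],[0.001,0.0005,0.041,0,-0.7],[0.001,0.0005,0.041,0,-0.4],[0.001,0.0005,0.041,0,-0.4],[0.001,0.0005,0.041,0,-0.4]],
  ],
)

```text
clock: 24.25
eef_pos: [0.4693, -0.2914, 0.0189]
orientation: [1.0, -0.021, 0.009, 0.005]
force: [-0.5, 0.4, 0.2]
grip_width: 0.299
```

>>> drive_tool(
  moves=[
    [[0,0,-0.02,0,-0.4],[0,0,-0.06,0,-0.4],[0,0,-0.1,0,-0.4],[0,0,-0.14,0,-0.4],[0,0,-0.18,0,-0.4],[0,0,-0.2,0,-0.4],[0,0,-0.2,0,-0.4],[0,0,-0.2,0,-0.4]],
  ],
)

```text
clock: 24.92
eef_pos: [0.466, -0.2896, 0.22]
orientation: [1.0, -0.021, 0.011, 0.006]
force: [0.1, 0.6, -0.6]
grip_width: 0.3
```

```bash
python3 - <<'E'
from h import *
snap('wrist','w19')
to(.45,.07,.25,1.4)
E
```

```text
shift [-0.0296 -0.3579 -0.0357] turn -0.0666 toolx deg -2.42 tcp [ 0.4651 -0.2892  0.2186] tilt [ 0.0179 -0.0112 -0.9998] F [-0.2 -0.   0. ] w 0.298 t 24.97
```

View pics/w19.png

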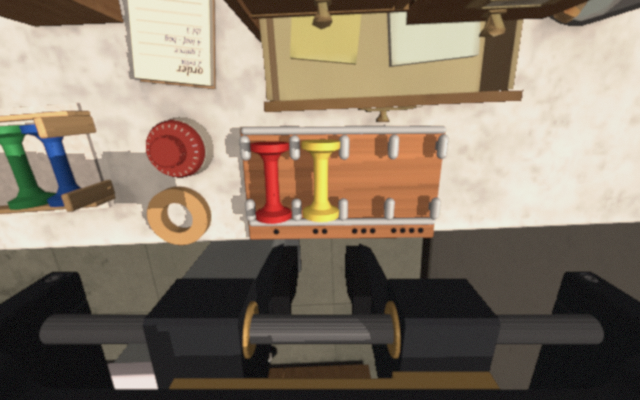

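Red and yellow lie in pockets 1 and 2. Next, green.

>>> drive_tool(
  moves=[
    [[-0.01,-0.03,-0.02,-0.01,-0.4],[-0.02,-0.07,-0.036,-0.02,-0.4],[-0.03,-0.11,-0.036,-0.03,-0.4],[-0.03,-0.15,-0.036,-0.04,-0.4],[-0.03,-0.19,-0.036,-0.05,-0.4],[-0.03,-0.23,-0.036,-0.067,-0.4],[-0.03,-0.27,-0.036,-0.067,-0.4],[-0.03,-0.31,-0.036,-0.067,-0.4],[-0.03,-0.34,-0.036,-0.067,-0.4],[-0.03,-0.358,-0.036,-0.067,-0.4]],
  ],
)

```text
clock: 25.8
eef_pos: [0.4484, 0.0743, 0.2487]
orientation: [1.0, 0.015, 0.007, 0.005]
force: [-0.6, -0.6, 0.9]
grip_width: 0.302
```

>>> drive_tool(
  moves=[
    [[0,0,0,0,-0.4],[0,0,0,0,-0.4]],
  ],
)

```text
clock: 25.97
eef_pos: [0.4472, 0.075, 0.2472]
orientation: [1.0, 0.017, 0.005, 0.005]
force: [0.5, -0.6, 0.8]
grip_width: 0.304
```

```bash
python3 - <<'E'
from h import *
snap('wrist','w20')
p=cv2.imread('pics/w20.png')
cv2.imwrite('pics/c22.png',cv2.resize(p[30:250,140:520],None,fx=2,fy=2,interpolation=cv2.INTER_CUBIC))
to(.4998,.05,.12,1.5)
E
```

```text
shift [0.0503 0.0235 0.1282] turn 0.0046 toolx deg 1.77 tcp [0.4474 0.0734 0.2474] tilt [ 0.0114 -0.0113 -0.9999] F [ 0.3 -0.5 -0.3] w 0.3 t 26.02
```

View pics/c22.png

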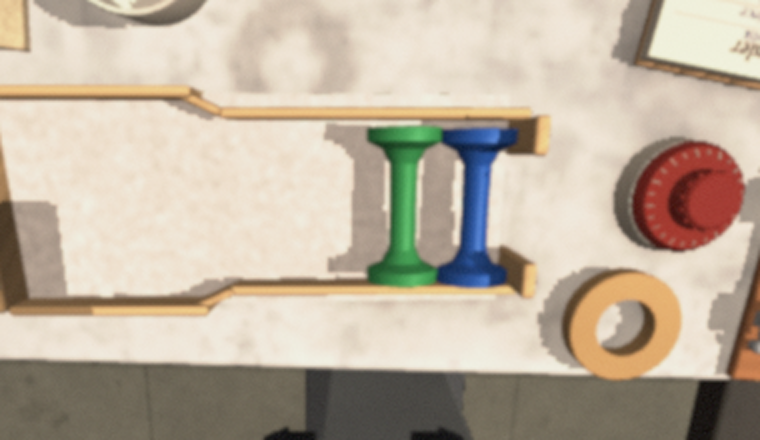

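```bash
python3 - <<'E'
from h import *
C=lambda x,y:(140+x/2-.25,30+y/2-.25)
for n,a,b in [('green',(405,138),(403,275)),('blue',(480,138),(472,275))]:
    print(n); c=pil('w20',C(*a),C(*b))
to(.499,.049,.12,1.5)
E
```

```text
green
pos [0.4982 0.0493 0.0338] len 0.081 ang 2.27 stand xy 0.0001 -0.2568
blue
pos [0.4994 0.0053 0.0319] len 0.0815 ang 1.92 stand xy 0.0002 -0.3008
shift [0.0495 0.0244 0.1282] turn 0.0046 toolx deg 1.77 tcp [0.4474 0.0734 0.2474] tilt [ 0.0114 -0.0113 -0.9999] F [ 0.3 -0.5 -0.3] w 0.3 t 26.02
```

>>> drive_tool(
  moves=[
    [[0.02,0.01,0.02,0,-0.4],[0.0495,0.0244,0.05,0,-0.4],[0.0495,0.0244,0.09,0,-0.4],[0.0495,0.0244,0.12,0,-0.4],[0.0495,0.0244,0.128,0,-0.4],[0.0495,0.0244,0.128,0,-0.4],[0.0495,0.0244,0.128,0,-0.4]],
  ],
)

```text
clock: 26.6
eef_pos: [0.4989, 0.048, 0.1206]
orientation: [1.0, 0.015, 0.005, 0.006]
force: [-0.4, -0.3, 0.2]
grip_width: 0.298
```

```bash
python3 - <<'E'
from h import *
snap('wrist','w21')
p=cv2.imread('pics/w21.png')
cv2.imwrite('pics/c23.png',cv2.resize(p[100:300,170:470],None,fx=2.5,fy=2.5,interpolation=cv2.INTER_CUBIC))
to(.499,.0492,.0205,1.5)
E
```

```text
shift [-0.0018 -0.0019  0.1009] turn 0.0037 toolx deg 1.71 tcp [0.4996 0.0485 0.1214] tilt [ 0.0129 -0.0113 -0.9999] F [ 0.5  0.5 -0.3] w 0.299 t 26.65
```

View pics/c23.png

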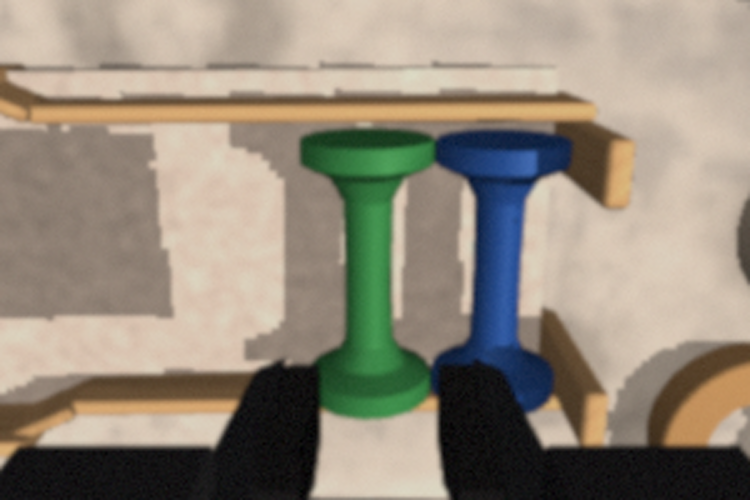

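>>> drive_tool(
  moves=[
    [[-0.001,-0.0018,0.03,0,-0.4],[-0.0018,-0.0018,0.06,0,-0.4],[-0.0018,-0.0018,0.08,0,-0.4],[-0.0018,-0.0018,0.092,0,-0.4],[-0.0018,-0.0018,0.1005,0,-0.4],[-0.0018,-0.0018,0.1005,0,-0.4],[-0.0018,-0.0018,0.1005,0,-0.7],[-0.0018,-0.0018,0.1005,0,-1],[-0.0018,-0.0018,0.1005,0,-1],[-0.0018,-0.0018,0.1005,0,-1]],
  ],
)

```text
clock: 27.48
eef_pos: [0.5001, 0.0503, 0.0221]
orientation: [1.0, 0.015, 0.008, 0.005]
force: [-0.5, 3.2, 6.1]
grip_width: 0.174
```

>>> drive_tool(
  moves=[
    [[0,0,-0.01,0,-1],[0,0,-0.04,0,-1],[0,0,-0.08,0,-1],[0,0,-0.12,0,-1],[0,0,-0.16,0,-1],[0,0,-0.19,0,-1],[0,0,-0.19,0,-1],[0,0,-0.19,0,-1]],
  ],
)

```text
clock: 28.15
eef_pos: [0.4977, 0.0512, 0.2143]
orientation: [1.0, 0.015, 0.01, 0.005]
force: [0.6, -0.4, -1.2]
grip_width: 0.174
```

```bash
python3 - <<'E'
from h import *
to(.465,-.3486,.21,-2.4)
E
```

```text
shift [-0.0444  0.3986  0.0075] turn 0.0711 toolx deg 1.67 tcp [0.4977 0.0512 0.2143] tilt [ 0.0196 -0.0096 -0.9998] F [ 0.6 -0.4 -1.2] w 0.174 t 28.15
```

>>> drive_tool(
  moves=[
    [[-0.004,0.03,0,0.01,-1],[-0.008,0.07,0,0.02,-1],[-0.013,0.11,0,0.03,-1],[-0.018,0.15,0,0.04,-1],[-0.023,0.19,0,0.05,-1],[-0.028,0.23,0,0.06,-1],[-0.033,0.27,0,0.071,-1],[-0.037,0.31,0,0.071,-1],[-0.041,0.35,0,0.071,-1],[-0.043,0.385,0,0.071,-1]],
  ],
)

```text
clock: 28.98
eef_pos: [0.4628, -0.3379, 0.2155]
orientation: [1.0, -0.022, 0.007, 0.004]
force: [0.9, 0.1, -1.1]
grip_width: 0.176
```

```bash
python3 - <<'E'
from h import *
to(.4657,-.3486,.06,-2.4)
E
```

```text
shift [0.001  0.0093 0.1556] turn -0.0026 toolx deg -2.55 tcp [ 0.4628 -0.3379  0.2155] tilt [ 0.0146 -0.009  -0.9999] F [ 0.9  0.1 -1.1] w 0.176 t 28.98
```

>>> drive_tool(
  moves=[
    [[0.001,0.0093,0.0,-0.002,-1],[0.001,0.0093,0.03,-0.002,-1],[0.001,0.0093,0.07,-0.002,-1],[0.001,0.0093,0.11,-0.002,-1],[0.001,0.0093,0.14,-0.002,-1],[0.001,0.0093,0.155,-0.002,-1],[0.001,0.0093,0.155,-0.002,-1],[0.001,0.0093,0.155,-0.002,-1]],
  ],
)

```text
clock: 29.65
eef_pos: [0.4644, -0.3474, 0.0592]
orientation: [1.0, -0.021, 0.006, 0.003]
force: [0.4, 0.3, -1.1]
grip_width: 0.169
```

```bash
python3 - <<'E'
from h import *
to(.466,-.3486,.0175,-2.4)
snap('wrist','w22')
E
```

```text
shift [0.0012 0.0008 0.0417] turn 0.0002 toolx deg -2.39 tcp [ 0.4644 -0.3474  0.0592] tilt [ 0.0109 -0.0069 -0.9999] F [ 0.4  0.3 -1.1] w 0.169 t 29.65
```

View pics/w22.png

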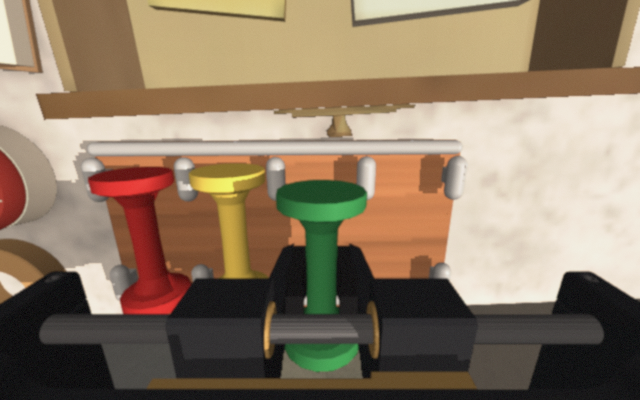

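>>> drive_tool(
  moves=[
    [[0.001,0.0008,0.012,0,-1],[0.001,0.0008,0.024,0,-1],[0.001,0.0008,0.033,0,-1],[0.001,0.0008,0.0415,0,-1],[0.001,0.0008,0.0415,0,-1],[0.001,0.0008,0.0415,0,-0.7],[0.001,0.0008,0.0415,0,-0.4],[0.001,0.0008,0.0415,0,-0.4],[0.001,0.0008,0.0415,0,-0.4]],
  ],
)

```text
clock: 30.45
eef_pos: [0.4669, -0.3493, 0.019]
orientation: [1.0, -0.021, 0.007, 0.004]
force: [0.6, -0.0, -0.1]
grip_width: 0.301
```

>>> drive_tool(
  moves=[
    [[0,0,-0.02,0,-0.4],[0,0,-0.06,0,-0.4],[0,0,-0.1,0,-0.4],[0,0,-0.14,0,-0.4],[0,0,-0.18,0,-0.4],[0,0,-0.2,0,-0.4],[0,0,-0.2,0,-0.4],[0,0,-0.2,0,-0.4]],
  ],
)

```text
clock: 31.12
eef_pos: [0.4645, -0.348, 0.2201]
orientation: [1.0, -0.021, 0.008, 0.005]
force: [0.1, 0.5, -0.6]
grip_width: 0.296
```

```bash
python3 - <<'E'
from h import *
snap('wrist','w23')
to(.45,.03,.25,1.4)
E
```

```text
shift [-0.0291 -0.3764 -0.0348] turn -0.0667 toolx deg -2.42 tcp [ 0.4636 -0.3476  0.2186] tilt [ 0.0128 -0.0084 -0.9999] F [ 0.1 -0.3 -0.3] w 0.299 t 31.17
```

View pics/w23.png

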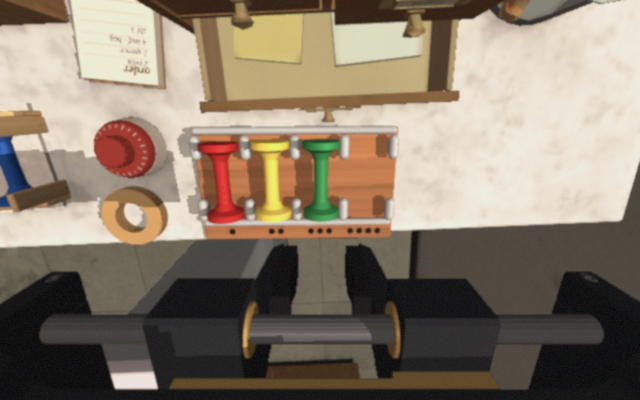

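>>> drive_tool(
  moves=[
    [[-0.01,-0.03,-0.02,-0.01,-0.4],[-0.02,-0.07,-0.035,-0.02,-0.4],[-0.029,-0.11,-0.035,-0.03,-0.4],[-0.029,-0.15,-0.035,-0.04,-0.4],[-0.029,-0.19,-0.035,-0.05,-0.4],[-0.029,-0.23,-0.035,-0.067,-0.4],[-0.029,-0.27,-0.035,-0.067,-0.4],[-0.029,-0.31,-0.035,-0.067,-0.4],[-0.029,-0.35,-0.035,-0.067,-0.4],[-0.029,-0.376,-0.035,-0.067,-0.4]],
  ],
)

```text
clock: 32.0
eef_pos: [0.4488, 0.0336, 0.2488]
orientation: [1.0, 0.015, 0.005, 0.003]
force: [-0.3, 0.6, 0.3]
grip_width: 0.302
```

>>> drive_tool(
  moves=[
    [[0,0,0,0,-0.4],[0,0,0,0,-0.4]],
  ],
)

```text
clock: 32.17
eef_pos: [0.4476, 0.0353, 0.2473]
orientation: [1.0, 0.017, 0.003, 0.003]
force: [-1.9, -0.1, 0.6]
grip_width: 0.3
```

```bash
python3 - <<'E'
from h import *
snap('wrist','w24')
p=cv2.imread('pics/w24.png')
cv2.imwrite('pics/c24.png',cv2.resize(p[30:250,140:520],None,fx=2,fy=2,interpolation=cv2.INTER_CUBIC))
to(.5,.005,.12,1.9)
E
```

```text
shift [0.0507 0.0288 0.128 ] turn -0.0028 toolx deg 1.74 tcp [0.4477 0.0332 0.2474] tilt [ 0.0062 -0.0078 -1.    ] F [ 0.9 -0.9 -0.2] w 0.302 t 32.22
```

View pics/c24.png

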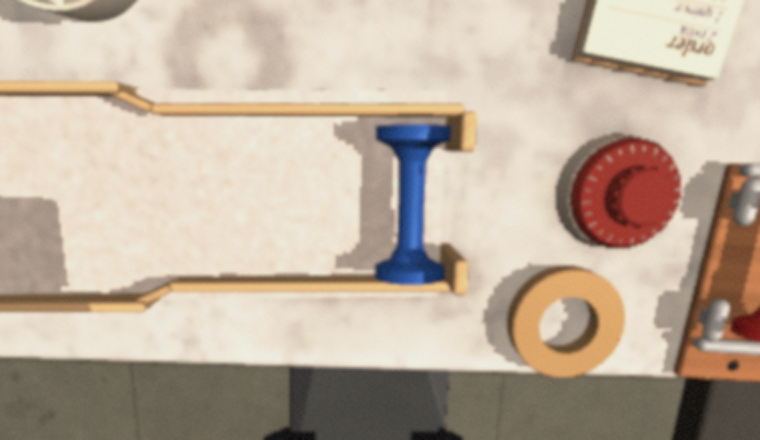

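```bash
python3 - <<'E'
from h import *
C=lambda x,y:(140+x/2-.25,30+y/2-.25)
pil('w24',C(414,136),C(411,272))
E
```

```text
pos [0.499  0.0052 0.0319] len 0.0806 ang 2.13 stand xy -0.0002 -0.3009
```

>>> drive_tool(
  moves=[
    [[0.02,0.01,0.02,-0.002,-0.4],[0.05,0.0285,0.05,-0.002,-0.4],[0.05,0.0285,0.09,-0.002,-0.4],[0.05,0.0285,0.12,-0.002,-0.4],[0.05,0.0285,0.128,-0.002,-0.4],[0.05,0.0285,0.128,-0.002,-0.4],[0.05,0.0285,0.128,-0.002,-0.4]],
  ],
)

```text
clock: 32.8
eef_pos: [0.499, 0.0043, 0.1203]
orientation: [1.0, 0.016, 0.003, 0.004]
force: [0.3, 0.1, 0.2]
grip_width: 0.302
```

```bash
python3 - <<'E'
from h import *
snap('wrist','w25')
p=cv2.imread('pics/w25.png')
cv2.imwrite('pics/c25.png',cv2.resize(p[100:300,170:470],None,fx=2.5,fy=2.5,interpolation=cv2.INTER_CUBIC))
to(.4995,.0055,.019,1.9)
E
```

```text
shift [-0.001  -0.0016  0.1021] turn -0.0016 toolx deg 1.81 tcp [0.4998 0.0047 0.1211] tilt [ 0.0076 -0.0079 -0.9999] F [-0.1  0.7  0.3] w 0.296 t 32.85
```

View pics/c25.png

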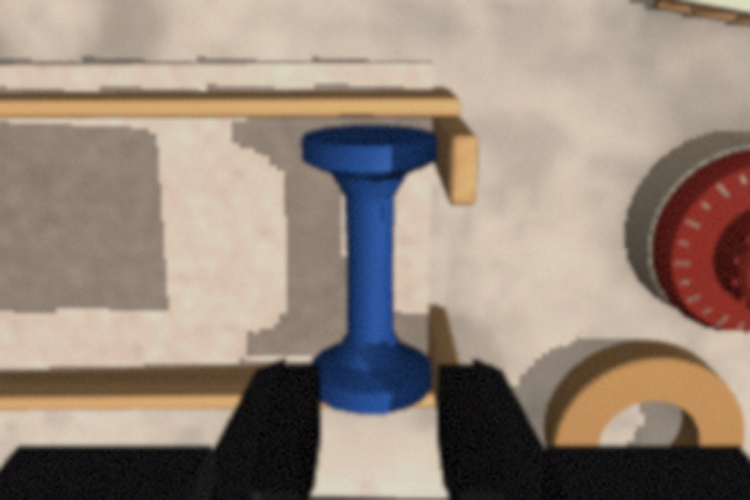

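>>> drive_tool(
  moves=[
    [[-0.001,-0.0014,0.03,0,-0.4],[-0.001,-0.0014,0.06,0,-0.4],[-0.001,-0.0014,0.08,0,-0.4],[-0.001,-0.0014,0.092,0,-0.4],[-0.001,-0.0014,0.101,0,-0.4],[-0.001,-0.0014,0.101,0,-0.4],[-0.001,-0.0014,0.101,0,-0.7],[-0.001,-0.0014,0.101,0,-1],[-0.001,-0.0014,0.101,0,-1],[-0.001,-0.0014,0.101,0,-1]],
  ],
)

```text
clock: 33.68
eef_pos: [0.5005, 0.0064, 0.0213]
orientation: [1.0, 0.016, 0.005, 0.003]
force: [-0.7, 2.7, 6.7]
grip_width: 0.173
```

>>> drive_tool(
  moves=[
    [[0,0,-0.01,0,-1],[0,0,-0.04,0,-1],[0,0,-0.08,0,-1],[0,0,-0.12,0,-1],[0,0,-0.16,0,-1],[0,0,-0.19,0,-1],[0,0,-0.19,0,-1],[0,0,-0.19,0,-1]],
  ],
)

```text
clock: 34.35
eef_pos: [0.4993, 0.0067, 0.2131]
orientation: [1.0, 0.015, 0.007, 0.003]
force: [-0.8, -1.2, 0.2]
grip_width: 0.174
```

```bash
python3 - <<'E'
from h import *
to(.463,-.4065,.21,-2.4)
E
```

```text
shift [-0.049   0.4118  0.0053] turn 0.0725 toolx deg 1.75 tcp [0.4993 0.0067 0.2131] tilt [ 0.0142 -0.0067 -0.9999] F [-0.8 -1.2  0.2] w 0.174 t 34.35
```

>>> drive_tool(
  moves=[
    [[-0.004,0.035,0,0.01,-1],[-0.009,0.075,0,0.02,-1],[-0.014,0.115,0,0.03,-1],[-0.019,0.155,0,0.04,-1],[-0.024,0.195,0,0.05,-1],[-0.029,0.235,0,0.06,-1],[-0.034,0.275,0,0.07,-1],[-0.039,0.315,0,0.072,-1],[-0.044,0.355,0,0.072,-1],[-0.048,0.393,0,0.072,-1]],
  ],
)

```text
clock: 35.18
eef_pos: [0.4607, -0.3899, 0.2129]
orientation: [1.0, -0.021, 0.005, 0.003]
force: [1.3, -0.1, -0.9]
grip_width: 0.176
```

```bash
python3 - <<'E'
from h import *
to(.463,-.4065,.06,-2.4)
E
```

```text
shift [0.0015 0.0158 0.153 ] turn -0.0008 toolx deg -2.45 tcp [ 0.4607 -0.3899  0.2129] tilt [ 0.0096 -0.0054 -0.9999] F [ 1.3 -0.1 -0.9] w 0.176 t 35.18
```

>>> drive_tool(
  moves=[
    [[0.001,0.0158,0.0,0,-1],[0.0015,0.0158,0.03,0,-1],[0.0015,0.0158,0.07,0,-1],[0.0015,0.0158,0.11,0,-1],[0.0015,0.0158,0.14,0,-1],[0.0015,0.0158,0.153,0,-1],[0.0015,0.0158,0.153,0,-1],[0.0015,0.0158,0.153,0,-1]],
  ],
)

```text
clock: 35.85
eef_pos: [0.4627, -0.4063, 0.0595]
orientation: [1.0, -0.021, 0.004, 0.002]
force: [0.7, -0.3, 0.6]
grip_width: 0.173
```

```bash
python3 - <<'E'
from h import *
to(.463,-.4065,.0175,-2.4)
snap('wrist','w26')
E
```

```text
shift [-0.0001  0.      0.042 ] turn -0.0006 toolx deg -2.43 tcp [ 0.4627 -0.4063  0.0595] tilt [ 0.0082 -0.0047 -1.    ] F [ 0.7 -0.3  0.6] w 0.173 t 35.85
```

View pics/w26.png

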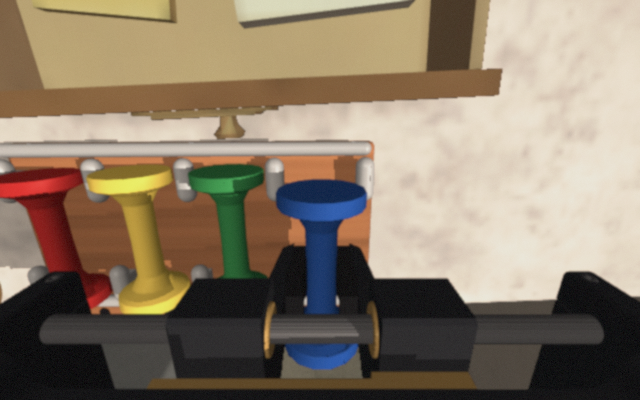

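>>> drive_tool(
  moves=[
    [[0,0,0.012,0,-1],[0,0,0.024,0,-1],[0,0,0.033,0,-1],[0,0,0.0415,0,-1],[0,0,0.0415,0,-1],[0,0,0.0415,0,-0.7],[0,0,0.0415,0,-0.4],[0,0,0.0415,0,-0.4],[0,0,0.0415,0,-0.4]],
  ],
)

```text
clock: 36.65
eef_pos: [0.4642, -0.407, 0.0193]
orientation: [1.0, -0.021, 0.005, 0.003]
force: [0.7, 0.2, 0.1]
grip_width: 0.298
```

>>> drive_tool(
  moves=[
    [[0,0,-0.02,0,-0.4],[0,0,-0.06,0,-0.4],[0,0,-0.1,0,-0.4],[0,0,-0.14,0,-0.4],[0,-0.03,-0.18,0,-0.4],[-0.01,-0.06,-0.2,0,-0.4],[-0.01,-0.08,-0.22,0,-0.4],[-0.01,-0.08,-0.22,0,-0.4]],
  ],
)

```text
clock: 37.32
eef_pos: [0.4582, -0.3203, 0.2436]
orientation: [1.0, -0.018, 0.009, 0.003]
force: [0.8, 1.1, 0.5]
grip_width: 0.302
```

```bash
python3 - <<'E'
from h import *
snap('wrist','w27'); snap('scene','s27'); snap('side','d27')
p=cv2.imread('pics/s27.png');q=cv2.imread('pics/d27.png');w=cv2.imread('pics/w27.png')
cv2.imwrite('pics/c26.png',np.hstack([cv2.resize(p[170:330,160:380],(400,300)),cv2.resize(w[60:260,150:450],(400,300))]))
cv2.imwrite('pics/c27.png',cv2.resize(q[150:350,230:430],None,fx=3,fy=3,interpolation=cv2.INTER_CUBIC))
E
```

```text
(no output)
```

View pics/c26.png

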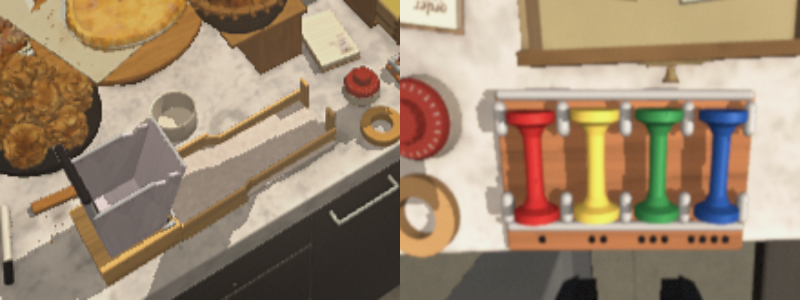

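View pics/c27.png

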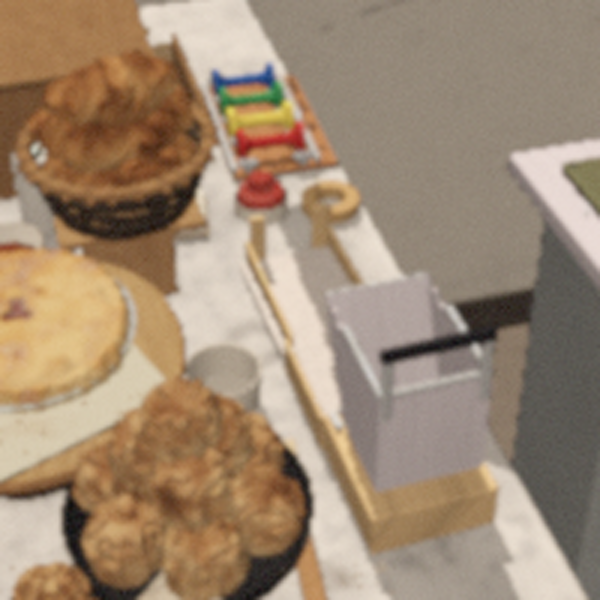

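```bash
python3 - <<'E'
from h import *
a=cv2.imread('pics/scene0.png',0)[225:330,180:285].astype(np.float32); b=cv2.imread('pics/s27.png',0)[225:330,180:285].astype(np.float32)
print(cv2.phaseCorrelate(a,b))
a=cv2.imread('pics/scene0.png');b=cv2.imread('pics/s27.png')
cv2.imwrite('pics/c28.png',np.hstack([cv2.resize(x[220:330,180:290],None,fx=3.6,fy=5,interpolation=cv2.INTER_CUBIC) for x in (a,b)]))
p,W=pts('w27')
hsv=cv2.cvtColor(p,cv2.COLOR_RGB2HSV)
for n,lo,hi in (('red',0,6),('yel',22,34),('green',50,80),('blue',100,125)):
    m=(hsv[...,0]>=lo)&(hsv[...,0]<=hi)&(hsv[...,1]>150)&(W[...,1]<-.19)&(W[...,0]<.53)&(W[...,0]>.4)
    q=W[m]; print(n,m.sum(),'top z',np.percentile(q[:,2],[50,97]).round(4),'x',np.percentile(q[:,0],[2,98]).round(4),'y',np.median(q[:,1]).round(4))
E
```

```text
((-0.3634866420637479, 0.30194028019104024), 0.7707338509736238)
red 1501 top z [0.0412 0.0541] x [0.4262 0.5142] y -0.2362
yel 857 top z [0.0432 0.0539] x [0.4267 0.5133] y -0.2892
green 19 top z [0.0428 0.0488] x [0.4285 0.5088] y -0.3407
blue 1248 top z [0.0426 0.0544] x [0.4215 0.5085] y -0.4048
```

View pics/c28.png

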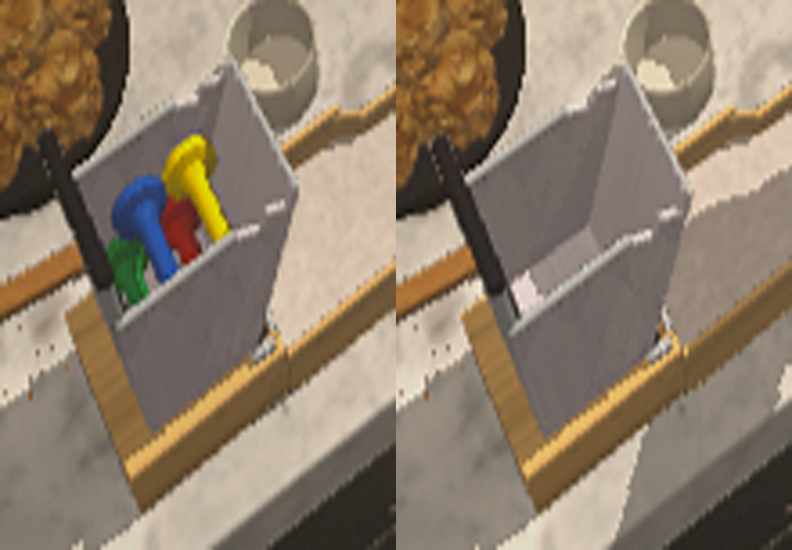

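```bash
python3 - <<'E'
from h import *
def fit(q):
    q=q[np.isfinite(q[:,0])]
    for _ in range(6):
        c=np.median(q,0) if _==0 else q.mean(0); u,s,vt=np.linalg.svd(q-c,full_matrices=False); r=abs((q-c)@vt[2]); q=q[r<max(2.5*np.median(r),.001)]
    n=vt[2]; n=n*np.sign(n[np.argmax(abs(n))]); return q.mean(0),n,len(q)
for f in ('side0','d27'):
    p,W=pts(f); m=(W[...,2]>.07)&(W[...,2]<.165)&(W[...,1]>.36)&(W[...,1]<.43)&(W[...,0]>.435)&(W[...,0]<.55)
    c,n,k=fit(W[m]); print(f,'back',c.round(4),n.round(4),k,'tilt',np.degrees(np.arcsin(n[2])).round(2),'plane y at x.49,z.1',(c[1]-(n[0]*(.49-c[0])+n[2]*(.1-c[2]))/n[1]).round(4))
for f in ('scene0','s27'):
    p,W=pts(f); m=(W[...,2]>.08)&(W[...,2]<.165)&(W[...,0]>.42)&(W[...,0]<.45)&(W[...,1]>.29)&(W[...,1]<.39)
    c,n,k=fit(W[m]); print(f,'side',c.round(4),n.round(4),k)
    g=p.astype(int); m=(g.max(2)<70)&(W[...,2]>.2)&(W[...,2]<.24)&(W[...,1]>.38)&(W[...,1]<.42)&(W[...,0]>.42)&(W[...,0]<.56)
    q=W[m]; print('bar',m.sum(),q.mean(0).round(4),np.polyfit(q[:,0],q[:,2],1).round(3),np.polyfit(q[:,0],q[:,1],1).round(3))
E
```

```text
side0 back [0.4899 0.4044 0.1179] [-0.0301  0.9995  0.0031] 754 tilt 0.18 plane y at x.49,z.1 0.4045
d27 back [0.4892 0.4077 0.1177] [-2.760e-02  9.996e-01 -4.000e-04] 731 tilt -0.02 plane y at x.49,z.1 0.4077
scene0 side [0.4376 0.3416 0.1237] [9.995e-01 3.300e-02 6.000e-04] 554
bar 196 [0.4817 0.3975 0.2263] [0.025 0.214] [0.035 0.38 ]
s27 side [0.4356 0.341  0.125 ] [9.996e-01 2.690e-02 1.000e-04] 494
bar 192 [0.4807 0.4008 0.2265] [0.024 0.215] [0.027 0.388]
```

```bash
python3 - <<'E'
from h import *
print(observe()['clock'],observe()['force'].round(1)); print(hand_in())
E
```

```text
37.4667 [ 0.4 -1.  -0.2]
the job is handed in; nothing more can be done
None
```

I handed the job in at about 37.5 s. All four pillars were present. I rocked the tub forward by its handle bar until every pillar rolled into the tray, then rocked it back upright. I then laid red, yellow, green and blue, in that order, into pockets 1 to 4.

**Pillars:** in the last pictures each one lies in its own pocket. Tops measure about 54 mm for red, yellow and blue, which matches lying fully down. Green gave too few colour pixels to check its height; it only looks seated like the others in the picture.

**Tub:** it is upright (back wall within 0.2° of vertical) and its handle is at the same height as at the start. Depth fits put it about 3 mm towards the back and 2 mm sideways from where it began. I took this as play in the groove and left it, without measuring the groove's slack.

**Rocking back:** the wrist briefly carried about 23 N, roughly the tub's full weight. The fingers had slipped a few millimetres on the bar, so I lowered the arm. My estimate is that the foot rose no more than about 1.5 mm, against strips 5 mm high. A front foot bar sitting on a strip would have left the tub raised or tilted, and it is neither.

**Bystanders:** the tape roll, brush and ramekin look unmoved by eye in the pictures; I did not measure them. The gripper was raised clear of everything when I handed in.

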